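# Turn up a beaker and pump it a shot of chocolate sauce

### The arm

A 6-joint arm with a two-finger parallel gripper is mounted at the origin on the work surface. World frame = base frame: x ahead of the robot, y to its left, z up, the work surface at z = 0. Lengths are in m, angles in rad, forces in N, time in s.
With the tool pointing down it reaches from about 0.325 to 0.775 m from the base axis. Payload 5.5 kg.
Tool frame: the origin (TCP) lies midway between the tips of the shut fingers; the grasp point (between the pads) lies 19 mm behind it (bot.tcp_to_grasp is the distance from the TCP to the grasp point, in m); z points along the fingers, y is the line along which they close (so a half turn about z gives the same grasp; the last joint's range is limited). The gripper opens to 88 mm and grips with 3 to 60 N. Pads are 20 mm wide; open, the fingers measure 115 mm over their backs; the gripper's body (75 mm by 178 mm) begins 61 mm behind the grasp point.
Start: joints at [1.085, 0.091, 1.231, -0, 1.82, -0.057], TCP at [0.249, 0.546, 0.223] pointing down, gripper open.
Joint ranges: [-2.87, 2.87], [-0.86, 2.18], [0.17, 2.46], [-1.51, 4.65], [0.06, 2.69], [-2.65, 2.65]. Speed limits (rad/s): [2.57, 2.57, 3.01, 3.14, 3.14, 3.14].

### API

Orientations are given as a rotation vector (axis times angle).
In Python, from bench import bot, vision gives the robot as it stands.
- The arm moves only by the tool arm_command, never from a script. Its argument "plan" is a list of rows, each a list of 3 entries, a list of its own where there are three numbers: the shift along the tool's x, y, z in m, then the turn, a rotation vector about the tool's x, y, z in degrees, then the opening, from -1 (shut) to 1 (fully open). In form: [[[tx, ty, tz], [ax, ay, az], gripper], ...]. A call has 1 to 10 rows; each row is the pose to reach, as a shift and turn from the pose commanded when the call began, along the tool's axes at that moment; what a row does not reach only later rows make up. A row lasts 1/8 s, in which the tool goes at most 62.5 mm and 10.7 degrees, less where a joint would pass 70% of its speed; a pose out of reach is approached as far as the arm can. A call with a gripper value outside its range is refused whole. The fingers move at their own pace and stop on an object; "force" is the grip in N (left out, the last holds). Time passes only in rows, so rows that repeat a pose let the fingers close. It gives the time, the measured TCP pose, the force, the opening and the grip force at its end, in the units of the state.
- bot.get_obs(): the state, without advancing time (a new reading comes with each control period).
- vision.camera(name): name is "scene" or "top" or "wrist"; returns the picture (400x640x3 uint8, blue, green, red); there is no depth.
- vision.camera_info(name): a dict with "fx", "fy", "cx", "cy" (pixels), "R" (3x3) and "t" (3): a world point X has camera coordinates R X + t. Camera axes: x right, y down, z forward; pixel columns grow to the right and rows downward; lengths in m; the calibration is good to about 2 mm. A picture is of the moment at which its call begins: read the wrist's pose just before it. camera_info takes no time and is no camera call; for the wrist camera it gives the pose at the moment of the call.
- bot.job_done(): hands the job in; it is judged then, once.
The state is a dict: "time": time; "joint_pos": joint angles; "dq": joint speeds; "tau": joint torques, N m; "tcp_pos": TCP position; "tool_rot": TCP orientation; "wrist_force": force on the tool from outside, world axes, zero at the start; "wrist_torque": the same for the moment, N m; "grip_width": finger opening in m; "gripper_force": force on a finger pad.
Only numpy, scipy, OpenCV 4.12 (cv2) and the standard library are available. Lean on these libraries where they do the work, as an engineer would, in place of code of your own. Each camera call takes 0.05 s, during which the arm holds its last target. There are 200 camera calls.

### The job

One square porcelain beaker is drying upside down on the draining tray. Turn it the right way up and stand it on the drip stand, centred under the spout of the squat sauce pump (not the tall slim one); it is brittle, so never drop it or let it topple, and let go of it. Then, and only with the beaker there, press that pump's cap fully down and let it come all the way up again, leaving the other pump, the round cups and everything else on the counter where they are.

Things in the scene. Friction and masses are not known exactly. Their poses are not given: they have to be found in the camera images.
- beaker: square white porcelain beaker, 54 x 54 mm outside, 90 mm tall, straight sides, walls and bottom 4 mm, open at one end, about 0.2 kg, stable on its foot, mouth or sides. Origin: centre of the underside of its foot (closed end); z runs from foot to open mouth, x and y are square to its sides. It starts mouth down (z to the floor) in one of the tray's three places
- beaker_mouth (a point): centre of the beaker's open mouth, 90 mm along z from the foot
- tray: fixed low steel draining tray, 160 mm (x) by 340 mm (y), floor 4 mm thick (things stand 4 mm above the counter), rim 12 mm high. Origin: centre of its underside; x across, y along. Three places, at y about -110, 0 and +110 mm, each hold one upturned vessel
- wide_cup: round white cup upside down in the tray, 66 mm across at its mouth (below), 78 mm tall; leave it. Origin: centre of its underside
- tall_cup: round white cup upside down in the tray, 56 mm across, 102 mm tall; leave it. Origin: centre of its underside
- squat_stand: the squat sauce pump's fixed stand: steel foot plate 124 mm wide, 5 mm thick, carrying a wide steel jar 118 mm across its black lid, 172 mm tall. Origin: on the counter under the jar's axis, z up; the plate reaches from 70 mm behind (+x) to 170 mm ahead (-x); the spout points along -x. It may trade places with the slim pump; yaw varies
- squat_spot (a point): point on the top of the squat stand's foot plate (5 mm above the counter) straight below the spout, 115 mm ahead (-x) of the jar's axis; the beaker's foot belongs here
- squat_nozzle (a point): tip of the squat pump's spout, 115 mm from the jar's axis, 202 mm above the counter at rest; the spout is a 13 mm tube. Goes down with the cap
- squat_cap (a point): centre of the top of the squat pump's round black press cap, 40 mm across, on the jar's axis, 262 mm above the counter at rest
- squat_pump (a joint): how far the squat pump's cap is pressed (m): 0 at rest, 0.020 fully down against its stop. A spring pushes it back up: about 3 N to start it, 7 N fully down
- slim_stand: the other pump, leave it: fixed steel foot plate 110 mm wide, 5 mm thick, from 55 mm behind to 145 mm ahead (-x), carrying a slim amber bottle 76 mm across; its spout reaches 95 mm ahead (-x) of the bottle's axis with its tip 246 mm up, its 34 mm cap is 300 mm up. Origin: on the counter under the bottle's axis
- slim_pump (a joint): how far the slim pump's cap is pressed (m): 0 at rest, 0.020 at its stop; same spring; leave it
- tin: round cocoa tin, 72 mm across, 100 mm tall, loose; leave it. Origin: centre of its underside
- shaker: glass sugar shaker with a steel top, 62 mm across, 106 mm tall, loose; leave it. Origin: centre of its underside
- saucers: stack of three white saucers, 124 mm across, 25 mm tall, loose; leave it. Origin: centre of its underside
- small_jar: small sweet jar with a black lid, 72 mm across, 115 mm tall, loose; leave it. Origin: centre of its underside
- scoop: aluminium sweet scoop lying flat, 26 mm high: bowl 52 mm wide from x = 5 to 83 mm, wooden handle 16 mm thick to x = -78 mm, loose; leave it. Origin: on the counter between bowl and handle, x towards the bowl's mouth
Mind the look-alikes: they are no part of the job. What is shaped like the beaker but orange or purple is not meant.

How it is judged:
On the way, in this order (a step that is already met when the one before it is completed fails the run):
1. the beaker stands right way up on the drip stand, centred under the squat pump's spout, let go (angle between beaker's own z axis and vertical below 0.08 rad and horizontal distance between beaker_mouth and squat_nozzle below 0.015 m and distance between beaker and squat_spot below 0.017 m and contact force between the fingers and beaker below 0.1 N and linear speed of beaker below 0.02 m/s), for 0.2 s.
2. the squat pump's cap is pressed fully down over the beaker (value of joint squat_pump above 0.018 m and horizontal distance between beaker_mouth and squat_nozzle below 0.015 m), for 0.1 s.
At the end, for the whole second after the job is handed in: the beaker stands still, right way up (within 0.08 rad) with its foot on the squat pump's drip stand and its mouth within 15 mm of the spout's axis, and the squat pump's cap, pressed to at least 18 of its 20 mm, is back up (within 2 mm) (value of joint squat_pump below 0.002 m and angle between beaker's own z axis and vertical below 0.08 rad and horizontal distance between beaker_mouth and squat_nozzle below 0.015 m and distance between beaker and squat_spot below 0.017 m and linear speed of beaker below 0.01 m/s); the robot touches nothing.
It fails at once if the squat pump pressed (over 5 mm) without the upright beaker within 15 mm under its spout (value of joint squat_pump above 0.005 m and not (angle between beaker's own z axis and vertical below 0.1 rad and horizontal distance between beaker_mouth and squat_nozzle below 0.015 m)).
It fails at once if the slim pump pressed by over 5 mm (value of joint slim_pump above 0.005 m).
It fails at once if the beaker dropped or let topple (moving at over 0.4 m/s with no finger on it: a free fall of more than 8 mm) (linear speed of beaker above 0.4 m/s and contact force between the fingers and beaker below 0.1 N).
It fails at once if a bystander shifted by over 25 mm or tipped (distance of any of wide_cup, tall_cup, tin, shaker, saucers, small_jar, scoop from where it was at the start of the episode above 0.025 m or angle between any of wide_cup, tall_cup, tin, shaker, small_jar's own z axis and vertical above 0.3 rad).
It also fails if it takes over 69 s, if anything falls off the work surface, if the arm or the gripper's body presses on something with over 40 N, if the wrist force passes 120 N, or if a joint passes its speed limit or range.

## Working session

There is one attempt and no reset: what is moved stays moved. The work goes in short steps, Python scripts to look and compute and a tool call to move; the robot and the scene stay as the last step left them, time stands still between calls to the robot, and variables do not carry over. Pictures are saved under pics/ and viewed, at most 10 in all, crops included, and the job is handed in when it is done.

Besides the shell and the picture viewer there is one more tool, called after "Request:" as name([rows], argument=value, ...), one row to a line, values as JSON. arm_command: Moves the arm, as the interface text tells. Its arguments: {"type":"object","properties":{"plan":{"type":"array","items":{"type":"array"}},"force":{"type":"number"}},"required":["plan"]}

```bash
ls; mkdir -p pics
python3 - <<'E'
from bench import bot, vision
import cv2, numpy as np
print(bot.get_obs())
for n in ("scene","top"):
    im=vision.camera(n); cv2.imwrite(f"pics/{n}0.png",im)
    print(n,vision.camera_info(n))
print(bot.tcp_to_grasp, vision.camera_info("wrist"))
E
```

```text
pics
{'time': 0.0, 'joint_pos': array([ 1.08534721e+00,  9.18110822e-02,  1.23186477e+00,  3.71955049e-05,
        1.81982123e+00, -5.66892009e-02]), 'dq': array([ 0.00046233,  0.0002252 , -0.00065016, -0.00055093,  0.00012389,
       -0.0014522 ]), 'tau': array([-2.44805951e-04, -4.46442962e+01, -4.06455088e+01,  6.99376292e-02,
        2.92279548e-02, -1.98665007e-04]), 'tcp_pos': array([0.24928862, 0.54542797, 0.22154743]), 'tool_rot': array([-6.68217353e-01, -3.06914642e+00,  2.86657057e-03]), 'wrist_force': array([ 0.02834759,  0.09971152, -0.05977008]), 'wrist_torque': array([ 0.05365866, -0.01721187, -0.00345978]), 'gripper_force': 0.0, 'grip_width': 0.08786494241821742}
scene {'fx': 496.37466697935565, 'fy': 496.37466697935565, 'cx': 318.236629644783, 'cy': 194.33050722668617, 'R': array([[ 0.47156818,  0.88179519,  0.00779084],
       [ 0.71454466, -0.37691839, -0.58937124],
       [-0.51676821,  0.28349562, -0.80782476]]), 't': array([-0.2581696 , -0.28939285,  1.68165927])}
top {'fx': 362.37651754348065, 'fy': 362.37651754348065, 'cx': 321.6256096461003, 'cy': 193.15123286187603, 'R': array([[-0.00845826, -0.99957354,  0.02794998],
       [-0.99051025,  0.00454061, -0.13736386],
       [ 0.13717837, -0.0288466 , -0.99012624]]), 't': array([-0.01399131,  0.58483199,  1.00512579])}
0.0187 {'fx': 297.6901203949495, 'fy': 297.6901203949495, 'cx': 318.01531472435687, 'cy': 194.57832780695375, 'R': array([[ 0.41619294,  0.90927404, -0.00203982],
       [ 0.86812763, -0.39669019,  0.29831412],
       [ 0.27044011, -0.12592705, -0.95446557]]), 't': array([-0.59965593, -0.03576448,  0.39149237])}
```

View pics/scene0.png

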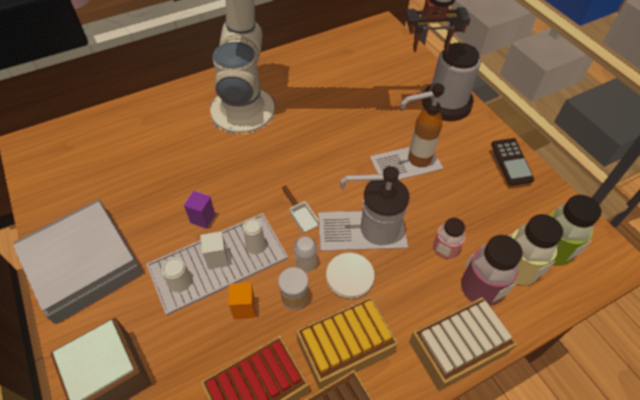

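View pics/top0.png

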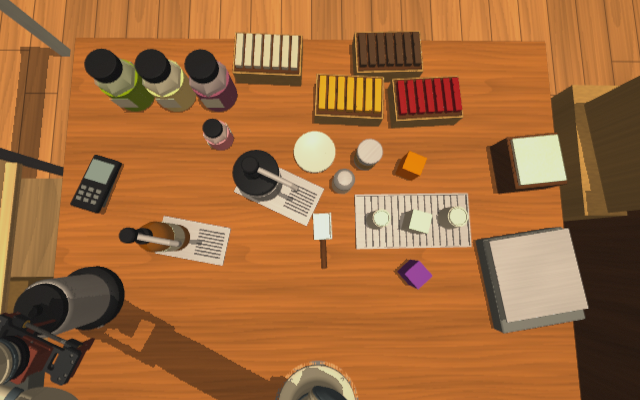

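The only white square one is the middle vessel in the tray, at scene (213,250) / top (419,221).
- **Look-alikes:** round cups at scene (175,273) and (254,236), orange block (240,300), purple block (200,210).
- **Squat pump:** black lid and wide steel jar, scene (385,205) / top (256,172).
- **Slim pump:** amber bottle, scene (425,140).

I'll get rough positions by triangulation next.

```bash
cat > h.py <<'E'
from bench import bot, vision
import cv2, numpy as np, json
from scipy.spatial.transform import Rotation as Ro
def cam(n): return vision.camera_info(n)
def ray(c,uv):
    d=c["R"].T@np.array([(uv[0]-c["cx"])/c["fx"],(uv[1]-c["cy"])/c["fy"],1.]); return -c["R"].T@c["t"],d/np.linalg.norm(d)
def tri(*obs):
    A=np.zeros((3,3));b=np.zeros(3)
    for c,uv in obs:
        o,d=ray(c,uv);P=np.eye(3)-np.outer(d,d);A+=P;b+=P@o
    X=np.linalg.solve(A,b); return X
def onz(c,uv,z):
    o,d=ray(c,uv); return o+d*(z-o[2])/d[2]
def proj(c,X):
    p=c["R"]@np.asarray(X)+c["t"]; return np.array([c["fx"]*p[0]/p[2]+c["cx"],c["fy"]*p[1]/p[2]+c["cy"]])
def pose():
    o=bot.get_obs(); return o["tcp_pos"],Ro.from_rotvec(o["tool_rot"])
def rel(p,R,pos0=None,R0=None):
    if R0 is None: pos0,R0=pose()
    return np.round(R0.inv().apply(np.asarray(p)-pos0),4),np.round((R0.inv()*R).as_rotvec(degrees=True),2)
E
python3 - <<'E'
from h import *
t,s=cam("top"),cam("scene")
np.set_printoptions(precision=3,suppress=True)
for n,a,b in [("beakertop",(420,217),(212,243)),("cap",(253,160),(391,174)),("nozzle",(312,193),(343,184)),("slimcap",(129,236),(437,90)),("wide/tallcup r",(457,211),(175,265)),("cup l",(381,214),(254,225))]:
    print(n,tri((t,a),(s,b)))
for n,a in [("purple",(415,275)),("orange",(412,170)),("trayBL",(356,248)),("trayBR",(470,247)),("TL",(355,196)),("TR",(467,193)),("plate1",(237,190)),("plate2",(307,224)),("plate3",(323,187)),("scoopend",(324,267)),("scoopmouth",(322,213)),("shaker",(343,185)),("tin",(368,160))]: print(n,onz(t,a,0.0))
print([x for x in dir(bot) if x[0]!='_'])
im=cv2.imread("pics/scene0.png");tp=cv2.imread("pics/top0.png")
a=cv2.resize(im[205:305,140:290],None,fx=5.2,fy=5.2,interpolation=cv2.INTER_CUBIC)[:, :780]
cv2.imwrite("pics/c1.png",a)
E
```

```text
beakertop [ 0.509 -0.284  0.099]
cap [0.632 0.147 0.263]
nozzle [0.57  0.03  0.224]
slimcap [0.461 0.404 0.283]
wide/tallcup r [ 0.525 -0.387  0.098]
cup l [ 0.518 -0.173  0.114]
purple [ 0.347 -0.29   0.   ]
orange [ 0.66  -0.295  0.   ]
trayBL [ 0.427 -0.119  0.   ]
trayBR [ 0.427 -0.459  0.   ]
TL [ 0.581 -0.119  0.   ]
TR [ 0.589 -0.46   0.   ]
plate1 [0.601 0.233 0.   ]
plate2 [0.498 0.025 0.   ]
plate3 [ 0.609 -0.023  0.   ]
scoopend [ 0.373 -0.024  0.   ]
scoopmouth [ 0.531 -0.02   0.   ]
shaker [ 0.615 -0.084  0.   ]
tin [ 0.692 -0.161  0.   ]
['PlanningError', 'get_obs', 'job_done', 'tcp_to_grasp']
```

View pics/c1.png

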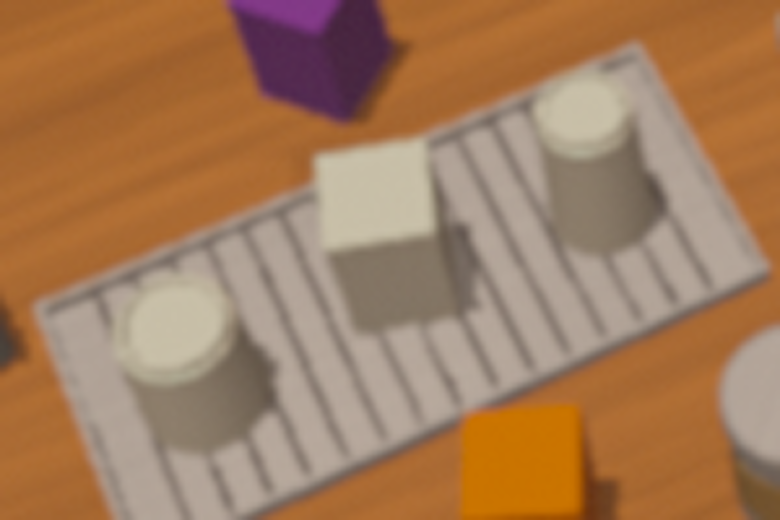

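Run:
```python
from h import *
np.set_printoptions(precision=3,suppress=True)
s=cam("scene")
P=np.array([onz(s,(140+u/5.2,205+v/5.2),.094) for u,v in [(315,155),(425,142),(437,235),(325,248)]])
print(P,P.mean(0))
for i in range(4):
    d=P[(i+1)%4]-P[i];print(np.linalg.norm(d),np.degrees(np.arctan2(d[1],d[0])))
p,R=pose();print(p,R.as_matrix())
w=cam("wrist");Rc=w["R"];print("cam in tool",R.inv().apply(-Rc.T@w["t"]-p));print((Rc@R.as_matrix()))
```

```text
[[ 0.469 -0.302  0.094]
 [ 0.487 -0.251  0.094]
 [ 0.539 -0.266  0.094]
 [ 0.521 -0.316  0.094]] [ 0.504 -0.284  0.094]
0.05406011184279569 70.16145161592725
0.054128056103306094 -15.484054532558497
0.05372742475578955 -110.19861253207532
0.0538179274926103 164.89753074820572
[0.249 0.545 0.222] [[-0.909  0.416 -0.001]
 [ 0.416  0.909 -0.002]
 [ 0.    -0.002 -1.   ]]
cam in tool [ 0.082  0.    -0.161]
[[-0.     1.     0.   ]
 [-0.954 -0.    -0.298]
 [-0.298 -0.     0.954]]
```

```bash
cat >> h.py <<'E'
def Rt(h,p):
    "tool heading h deg, pitch p deg below horizontal (90=down), closing axis horizontal, camera side up"
    h,p=np.radians(h),np.radians(p); H=np.array([np.cos(h),np.sin(h),0]);Z=np.array([0,0,1.])
    z=np.cos(p)*H-np.sin(p)*Z; x=np.sin(p)*H+np.cos(p)*Z
    return Ro.from_matrix(np.c_[x,np.cross(z,x),z])
E
python3 - <<'E'
from h import *
p0,R0=pose()
for p,h in [((.25,.545,.34),155.4),((.42,.13,.34),75),((.505,-.284,.24),-17)]: print(rel(p,Rt(h,90),p0,R0))
E
```

```text
(array([-0.0007, -0.0003, -0.1184]), array([-0.1 , -0.01,  0.03]))
(array([-0.3279, -0.3071, -0.1179]), array([-8.000e-02,  6.000e-02,  8.043e+01]))
(array([-0.5774, -0.6481, -0.0173]), array([-2.0000e-02,  1.5000e-01,  1.7243e+02]))
```

Request:
arm_command([
  [[0,0,-0.06],[0,0,0],1],
  [[0,0,-0.118],[0,0,0],1],
  [[-0.04,-0.038,-0.118],[0,0,10],1],
  [[-0.08,-0.076,-0.118],[0,0,20],1],
  [[-0.12,-0.114,-0.118],[0,0,30],1],
  [[-0.16,-0.152,-0.118],[0,0,40],1],
  [[-0.2,-0.19,-0.118],[0,0,50],1],
  [[-0.24,-0.228,-0.118],[0,0,60],1],
  [[-0.284,-0.266,-0.118],[0,0,70],1],
  [[-0.328,-0.307,-0.118],[0,0,80],1],
])

```text
time: 1.35
tcp_pos: [0.4204, 0.1284, 0.3402]
tool_rot: [-2.49, -1.915, 0.001]
wrist_force: [1.7, -0.1, 0.1]
grip_width: 0.0877
gripper_force: 0.0
```

Run:
```python
from h import *
p0,R0=pose();print(p0,bot.get_obs()["joint_pos"])
print(rel((.505,-.284,.24),Rt(-17,90),p0,R0))
```

```text
[0.42043571 0.12839777 0.3402157 ] [ 2.18931021e-01 -2.74881623e-01  1.36235440e+00  6.48880406e-05
  2.05451041e+00  4.78520668e-01]
(array([-0.3769,  0.1876,  0.1002]), array([-1.000e-02,  2.000e-02,  9.213e+01]))
```

Request:
arm_command([
  [[-0.04,0.02,0],[0,0,10],1],
  [[-0.08,0.04,0],[0,0,20],1],
  [[-0.12,0.06,0],[0,0,30],1],
  [[-0.16,0.08,0],[0,0,40],1],
  [[-0.2,0.1,0],[0,0,50],1],
  [[-0.24,0.12,0.02],[0,0,60],1],
  [[-0.28,0.14,0.04],[0,0,70],1],
  [[-0.33,0.164,0.07],[0,0,80],1],
  [[-0.377,0.188,0.1],[0,0,90],1],
  [[-0.377,0.188,0.1],[0,0,92],1],
])

```text
time: 2.6
tcp_pos: [0.5058, -0.2844, 0.2348]
tool_rot: [-3.104, 0.462, 0.013]
wrist_force: [0.5, 0.3, 0.0]
grip_width: 0.088
gripper_force: 0.0
```

Run:
```python
from h import *
import pickle
c=cam("wrist");im=vision.camera("wrist");cv2.imwrite("pics/w1.png",im);pickle.dump(c,open("w1.pkl","wb"))
print(pose()[0],proj(c,(.505,-.284,.094)))
cv2.imwrite("pics/w1c.png",cv2.resize(im[100:350,150:490],None,fx=2.3,fy=2.3,interpolation=cv2.INTER_CUBIC))
```

```text
[ 0.50641949 -0.28292005  0.2376213 ] [318.49054012 183.25975677]
```

View pics/w1c.png

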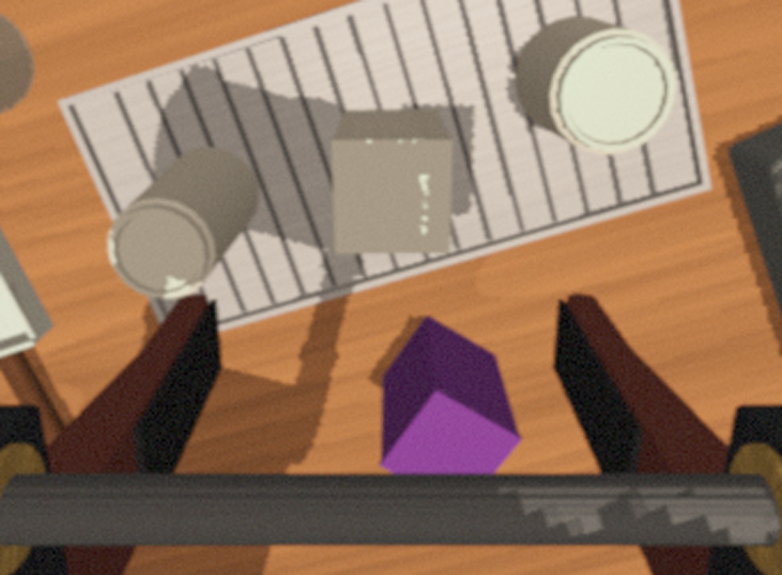

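```bash
cat >> h.py <<'E'
def log():
    o=bot.get_obs(); open("log.txt","a").write(json.dumps([list(o["joint_pos"]),list(o["tcp_pos"]),list(o["tool_rot"])])+"\n"); return o
E
python3 - <<'E'
from h import *
import pickle
np.set_printoptions(precision=4,suppress=True)
log();c=pickle.load(open("w1.pkl","rb"))
P=np.array([onz(c,(150+u/2.3,100+v/2.3),.094) for u,v in [(333,141),(452,139),(452,251),(335,253)]])
print(P,P.mean(0))
for i in range(4):
    d=P[(i+1)%4]-P[i];print(np.linalg.norm(d),np.degrees(np.arctan2(d[1],d[0])))
b=P.mean(0);h=np.radians(-17);H=np.array([np.cos(h),np.sin(h),0])
for pit in (110,):
  R=Rt(-17,pit);g=b+.010*H;g[2]=.069
  for back in (.08,0): 
    tcp=g+R.apply([0,0,.0187-back]);print(tcp,rel(tcp,R))
print(bot.get_obs()["joint_pos"])
t=cam("top")
for uv in [(155,255),(225,263),(230,228),(163,217)]:print("slim plate",onz(t,uv,.005))
E
```

```text
[[ 0.5345 -0.2675  0.094 ]
 [ 0.5199 -0.3186  0.094 ]
 [ 0.4684 -0.3045  0.094 ]
 [ 0.4835 -0.2516  0.094 ]] [ 0.5016 -0.2856  0.094 ]
0.05312718419214963 -105.96590097804724
0.05335303773731078 164.72083357694967
0.05502985453668833 74.11917720014333
0.05344584774476939 -17.32016420909747
[ 0.5312 -0.2946  0.1266] (array([0.0277, 0.0042, 0.1109]), array([ -0.07, -19.69,   0.19]))
[ 0.505  -0.2866  0.0514] (array([0.0007, 0.0043, 0.1862]), array([ -0.07, -19.69,   0.19]))
[-0.5682  0.046   1.2513  0.0002  1.8499  1.2963]
slim plate [0.4121 0.4626 0.005 ]
slim plate [0.3874 0.2618 0.005 ]
slim plate [0.488  0.2501 0.005 ]
slim plate [0.5214 0.4454 0.005 ]
```

Request:
arm_command([
  [[0.01,0.002,0.03],[0,-10,-0.8],1],
  [[0.028,0.004,0.08],[0,-20,-0.8],1],
  [[0.028,0.004,0.1],[0,-20,-0.8],1],
  [[0.028,0.004,0.1],[0,-20,-0.8],1],
])

```text
time: 3.15
tcp_pos: [0.5328, -0.2925, 0.1393]
tool_rot: [-3.015, 0.414, 0.536]
wrist_force: [-0.0, 0.5, 1.7]
grip_width: 0.0877
gripper_force: 0.0
```

Run:
```python
from h import *
import pickle
from scipy.optimize import least_squares
np.set_printoptions(precision=4,suppress=True)
log();c=cam("wrist");im=vision.camera("wrist");cv2.imwrite("pics/w2.png",im);pickle.dump(c,open("w2.pkl","wb"))
q=proj(c,(.5016,-.2856,.094));print(q,[proj(c,np.r_[x,.094]) for x in [(.5345,-.2675),(.52,-.3186),(.4684,-.3045),(.4835,-.2516)]])
u,v=int(q[0]),int(q[1]);y0=max(v-60,0);print(u-80,y0)
cv2.imwrite("pics/w2c.png",cv2.resize(im[y0:y0+120,u-80:u+80],None,fx=4.5,fy=4.5,interpolation=cv2.INTER_CUBIC))
D=[json.loads(l) for l in open("log.txt")]
D=[(D_[0],D_[1],D_[2]) for D_ in D]
D+=[([1.08534721,.0918110822,1.23186477,0,1.81982123,-.0566892],[0.24928862,0.54542797,0.22154743],[-.668217353,-3.06914642,.00286657]),([.218931021,-.274881623,1.3623544,0,2.05451041,.478520668],[.42043571,.12839777,.3402157],[-2.49,-1.915,.001])]
for j,p,r in D: print(np.array(j),np.hypot(*p[:2]),p[2],Ro.from_rotvec(r).as_matrix()[:,2],j[1]+j[2]+j[4])
```

```text
[321.0617 230.5981] [array([285.311 , 204.1734]), array([357.9188, 204.4755]), array([353.1817, 253.6558]), array([287.7589, 253.3032])]
241 170
[-0.5682  0.046   1.2513  0.0002  1.8499  1.2963] 0.5800900429735589 0.2376213021163336 [-0.0046  0.0032 -1.    ] 3.147181210471519
[-0.513   0.4407  1.0061 -0.0879  2.0369  1.3046] 0.6078399939054637 0.1392595069879752 [-0.3311  0.0965 -0.9387] 3.483631019627553
[ 1.0853  0.0918  1.2319  0.      1.8198 -0.0567] 0.5996969955901273 0.22154743 [-0.0009 -0.0017 -1.    ] 3.1434970822
[ 0.2189 -0.2749  1.3624  0.      2.0545  0.4785] 0.439604565017445 0.3402157 [-0.0007 -0.0001 -1.    ] 3.141983187
```

View pics/w2c.png

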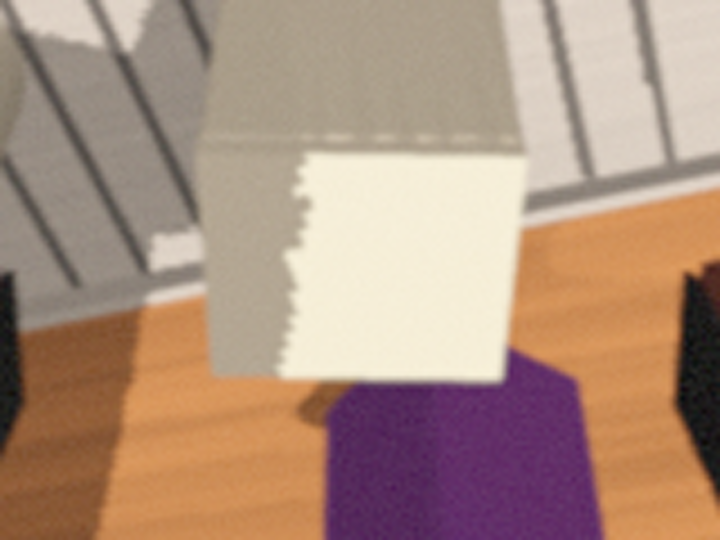

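```bash
cat > kin.py <<'E'
from h import *
from scipy.optimize import least_squares
def fk(q,k):
    a1,d1,L2,L3,off,D=k
    R1=Ro.from_euler('z',q[0]);R2=R1*Ro.from_euler('y',q[1]);R3=R2*Ro.from_euler('y',q[2])
    W=R1.apply([a1,0,d1])+R2.apply([0,0,L2])+R3.apply([off,0,L3])
    R6=R3*Ro.from_euler('z',q[3])*Ro.from_euler('y',q[4])*Ro.from_euler('z',q[5])*Ro.from_euler('z',90,degrees=True)
    return W+R6.apply([0,0,D]),R6,W
def data():
    D=[json.loads(l) for l in open("log.txt")]
    D+=[([1.08534721,.0918110822,1.23186477,0,1.81982123,-.0566892],[0.24928862,0.54542797,0.22154743],[-.668217353,-3.06914642,.00286657]),([.218931021,-.274881623,1.3623544,0,2.05451041,.478520668],[.42043571,.12839777,.3402157],[-2.49,-1.915,.001])]
    return D
def fit():
    D=data()
    f=lambda k:np.r_[np.concatenate([fk(q,k)[0]-p for q,p,r in D]),(np.array(k)-[0,.3,.3,.5,0,.3])*1e-3]
    return least_squares(f,[0,.3,.3,.5,0,.3])
lo=np.array([-2.87,-.86,.17,-1.51,.06,-2.65]);hi=np.array([2.87,2.18,2.46,4.65,2.69,2.65])
def ik(p,R,k,q0=None):
    "all found solutions in range, nearest q0 first"
    best=[]
    rng=np.random.default_rng(0)
    seeds=[q0] if q0 is not None else []
    for s in seeds+list(rng.uniform(lo,hi,(10,6))):
        f=lambda q:np.r_[(fk(q,k)[0]-p)*5,(fk(q,k)[1].inv()*R).as_rotvec()]
        o=least_squares(f,np.clip(s,lo+1e-3,hi-1e-3),bounds=(lo,hi),max_nfev=80)
        if o.cost<1e-6 and not any(np.allclose(o.x,b,atol=.02) for b in best): best.append(o.x)
    return sorted(best,key=lambda b:np.abs(b-q0).max()) if q0 is not None else best
E
python3 - <<'E'
from kin import *
np.set_printoptions(precision=4,suppress=True)
s=fit();print(s.x,np.abs(s.fun).max())
for q,p,r in data(): a,R,W=fk(q,s.x);print(a-p,np.degrees((R.inv()*Ro.from_rotvec(r)).as_rotvec()))
E
```

```text
[-0.0309 -0.368  -0.1451  0.8156 -0.6257  0.0793] 0.032867604550432916
[-0.019  -0.0282 -0.0073] [-0.  0.  0.]
[-0.0023 -0.0134  0.0088] [ 0.  0. -0.]
[ 0.0276 -0.0206 -0.0073] [-0.0001  0.0021 -0.0005]
[ 0.0089 -0.0329  0.0058] [ 0.0188 -0.0059  0.0005]
```

```bash
sed -i 's/a1,d1,L2,L3,off,D=k/a1,d1,L2,L3,off,D,ly=k/; s/\[a1,0,d1\]/[a1,ly,d1]/; s/\[0,.3,.3,.5,0,.3\]/[0,.3,.3,.4,0,.3,.034]/g' kin.py
python3 - <<'E'
from kin import *
np.set_printoptions(precision=4,suppress=True)
s=fit();k=s.x;print(k,np.abs(s.fun).max())
for q,p,r in data(): a,R,W=fk(q,k);print(a-p)
E
```

```text
[0.     0.1573 0.3727 0.5584 0.0971 0.3494 0.034 ] 0.00015842660720919233
[0. 0. 0.]
[ 0.  0. -0.]
[ 0. -0.  0.]
[ 0. -0. -0.]
```

```bash
cat >> kin.py <<'E'
K=np.array(fit().x)
GD=.0187
def tcpof(g,R): return np.asarray(g)+R.apply([0,0,GD])
def track(wps,q,n=12):
    "wps: list of (g,h,p); joint continuation; report worst"
    out=[q]
    for (g0,h0,p0),(g1,h1,p1) in zip(wps,wps[1:]):
        for a in np.linspace(0,1,n)[1:]:
            R=Rt(h0+(h1-h0)*a,p0+(p1-p0)*a);p=tcpof(np.array(g0)+(np.array(g1)-g0)*a,R)
            f=lambda q:np.r_[(fk(q,K)[0]-p)*5,(fk(q,K)[1].inv()*R).as_rotvec()]
            o=least_squares(f,np.clip(q,lo+1e-4,hi-1e-4),bounds=(lo,hi))
            q=o.x;out.append(q)
            if o.cost>1e-5: print("FAIL",h0,h1,a,o.cost,q);return out
        print((g1,h1,p1),q,"W",fk(q,K)[2])
    return out
E
python3 - <<'E'
from kin import *
np.set_printoptions(precision=3,suppress=True)
q=bot.get_obs()["joint_pos"]
g0=[.5111,-.2884,.13]
o=track([(g0,-16,110),([.511,-.288,.069],-16,110),([.511,-.288,.2],-16,110),([.44,-.1,.24],40,65),([.41,.1,.2],90,20),([.41,.1,.037],90,20),([.41,.0,.08],90,20),([.41,.1,.2],90,105),([.41,.13,.035],90,105),([.41,.12,.2],90,105),([.40,.0,.22],60,60),([.50,-.03,.2],35,15),([.53,.01,.075],35,15),([.58,.043,.07],35,15)],q)
E
```

```text
([0.511, -0.288, 0.069], -16, 110) [-0.524  0.393  1.223 -0.087  1.865  1.315] W [ 0.62  -0.319  0.38 ]
([0.511, -0.288, 0.2], -16, 110) [-0.524  0.355  1.037 -0.096  2.087  1.293] W [ 0.62  -0.319  0.511]
([0.44, -0.1, 0.24], 40, 65) [-0.607 -0.511  1.808  0.424  1.709  0.354] W [ 0.333 -0.19   0.54 ]
([0.41, 0.1, 0.2], 90, 20) [-0.549 -0.179  1.959  1.072  1.991 -0.417] W [ 0.41  -0.211  0.313]
([0.41, 0.1, 0.037], 90, 20) [-0.549  0.101  2.028  0.97   1.808 -0.731] W [ 0.41  -0.211  0.15 ]
([0.41, 0.0, 0.08], 90, 20) [-0.715  0.147  1.879  0.887  1.985 -0.736] W [ 0.41  -0.311  0.193]
([0.41, 0.1, 0.2], 90, 105) [ 0.349 -0.322  1.706 -0.255  1.841  0.291] W [0.41  0.186 0.519]
([0.41, 0.13, 0.035], 90, 105) [ 0.411 -0.215  1.913 -0.24   1.551  0.428] W [0.41  0.216 0.354]
([0.41, 0.12, 0.2], 90, 105) [ 0.391 -0.298  1.686 -0.251  1.846  0.333] W [0.41  0.206 0.519]
([0.4, 0.0, 0.22], 60, 60) [-0.522 -0.626  1.942  0.538  1.79   0.131] W [ 0.317 -0.143  0.506]
([0.5, -0.03, 0.2], 35, 15) [-0.836 -0.64   2.344  1.325  1.418 -0.099] W [ 0.238 -0.213  0.286]
([0.53, 0.01, 0.075], 35, 15) [-0.68  -0.362  2.415  1.458  1.206 -0.425] W [ 0.268 -0.173  0.161]
([0.58, 0.043, 0.07], 35, 15) [-0.513 -0.24   2.335  1.554  1.057 -0.461] W [ 0.318 -0.14   0.156]
```

```bash
cat >> kin.py <<'E'
def show(*wps):
    p0,R0=pose()
    for g,h,p in wps: R=Rt(h,p); print((g,h,p),*[x.tolist() for x in rel(tcpof(g,R),R,p0,R0)])
E
python3 - <<'E'
from kin import *
show(([.511,-.288,.069],-16,110))
E
```

```text
([0.511, -0.288, 0.069], -16, 110) [0.0038, 0.0011, 0.0977] [0.02, -0.32, 0.31]
```

Request:
arm_command([
  [[0.004,0.001,0.03],[0,0,0],1],
  [[0.004,0.001,0.065],[0,0,0],1],
  [[0.004,0.001,0.085],[0,0,0],1],
  [[0.004,0.001,0.097],[0,0,0],1],
  [[0.004,0.001,0.097],[0,0,0],1],
])

```text
time: 3.82
tcp_pos: [0.5052, -0.2871, 0.0529]
tool_rot: [-3.021, 0.419, 0.521]
wrist_force: [0.8, -0.0, 0.3]
grip_width: 0.0878
gripper_force: 0.0
```

Run:
```python
from kin import *
show(([.511,-.288,.069],-16,110));print(bot.get_obs()["wrist_force"])
```

```text
([0.511, -0.288, 0.069], -16, 110) [-0.0, -0.0007, 0.0016] [0.04, -0.43, 0.22]
[ 0.76259221 -0.00402432  0.27696994]
```

Aligned. Closing the fingers, then lifting.

Request:
arm_command([
  [[0,0,0.001],[0,0,0],-1],
  [[0,0,0.001],[0,0,0],-1],
  [[0,0,0.001],[0,0,0],-1],
  [[0,0,0.001],[0,0,0],-1],
  [[0,0,0.001],[0,0,0],-1],
  [[0,0,0.001],[0,0,0],-1],
], force=30)

```text
time: 4.58
tcp_pos: [0.5042, -0.2865, 0.0471]
tool_rot: [-3.017, 0.417, 0.531]
wrist_force: [0.2, -1.0, -0.1]
grip_width: 0.0538
gripper_force: 29.9
```

Run:
```python
from kin import *
print(bot.get_obs()["wrist_force"],bot.get_obs()["grip_width"],bot.get_obs()["gripper_force"])
show(([.511,-.288,.1],-16,110),([.511,-.288,.23],-16,110))
```

```text
[ 0.21183003 -1.04534818 -0.14153286] 0.05383190766521818 29.930139407515526
([0.511, -0.288, 0.1], -16, 110) [-0.0116, -0.0005, -0.0334] [-0.06, -0.0, 0.26]
([0.511, -0.288, 0.23], -16, 110) [-0.056, -0.0009, -0.1556] [-0.06, -0.0, 0.26]
```

Request:
arm_command([
  [[-0.007,0,-0.018],[0,0,0],-1],
  [[-0.018,0,-0.05],[0,0,0],-1],
  [[-0.036,0,-0.1],[0,0,0],-1],
  [[-0.056,0,-0.156],[0,0,0],-1],
  [[-0.056,0,-0.156],[0,0,0],-1],
])

```text
time: 5.2
tcp_pos: [0.5061, -0.2879, 0.2207]
tool_rot: [-3.024, 0.42, 0.515]
wrist_force: [0.7, 0.1, -2.2]
grip_width: 0.0539
gripper_force: 29.9
```

Run:
```python
from kin import *
o=bot.get_obs();print(o["wrist_force"],o["grip_width"],o["gripper_force"])
g=np.array([.511,-.288,.23])
n=10
W=[([.511,-.288,.23],-16,110),([.44,-.1,.24],40,65),([.41,.11,.2],90,20)]
w=[]
for a in np.linspace(0,1,8)[1:]: w.append(([round(x,3) for x in np.array(W[0][0])+(np.array(W[1][0])-W[0][0])*a],-16+56*a,110-45*a))
show(*w)
```

```text
[ 0.72523004  0.10231533 -2.20473744] 0.05386666943880451 29.930078499019146
([np.float64(0.501), np.float64(-0.261), np.float64(0.231)], np.float64(-8.0), np.float64(103.57142857142857)) [-0.013, -0.0239, 0.0129] [-2.17, 5.75, -7.49]
([np.float64(0.491), np.float64(-0.234), np.float64(0.233)], np.float64(0.0), np.float64(97.14285714285714)) [-0.0276, -0.0472, 0.0162] [-3.58, 12.11, -15.41]
([np.float64(0.481), np.float64(-0.207), np.float64(0.234)], np.float64(8.0), np.float64(90.71428571428572)) [-0.042, -0.071, 0.0204] [-4.12, 18.35, -23.54]
([np.float64(0.47), np.float64(-0.181), np.float64(0.236)], np.float64(16.0), np.float64(84.28571428571429)) [-0.0576, -0.0941, 0.0236] [-3.76, 24.4, -31.82]
([np.float64(0.46), np.float64(-0.154), np.float64(0.237)], np.float64(23.999999999999993), np.float64(77.85714285714286)) [-0.0727, -0.1188, 0.0275] [-2.48, 30.19, -40.21]
([np.float64(0.45), np.float64(-0.127), np.float64(0.239)], np.float64(32.0), np.float64(71.42857142857143)) [-0.0887, -0.144, 0.0303] [-0.28, 35.66, -48.63]
([np.float64(0.44), np.float64(-0.1), np.float64(0.24)], np.float64(40.0), np.float64(65.0)) [-0.1049, -0.1694, 0.0341] [2.87, 40.72, -57.04]
```

Weight is about 2 N, so the beaker is held. Now I'll carry and reorient it.

Request:
arm_command([
  [[-0.013,-0.024,0.013],[-2.2,5.7,-7.5],-1],
  [[-0.028,-0.047,0.016],[-3.6,12.1,-15.4],-1],
  [[-0.042,-0.071,0.02],[-4.1,18.4,-23.5],-1],
  [[-0.058,-0.094,0.024],[-3.8,24.4,-31.8],-1],
  [[-0.073,-0.119,0.027],[-2.5,30.2,-40.2],-1],
  [[-0.089,-0.144,0.03],[-0.3,35.7,-48.6],-1],
  [[-0.105,-0.169,0.034],[2.9,40.7,-57.0],-1],
  [[-0.105,-0.169,0.034],[2.9,40.7,-57.0],-1],
])

```text
time: 6.2
tcp_pos: [0.4432, -0.0946, 0.2159]
tool_rot: [-2.75, -0.991, -0.595]
wrist_force: [-0.5, -0.3, -1.9]
grip_width: 0.0536
gripper_force: 29.9
```

Run:
```python
from kin import *
o=log();print(o["joint_pos"],o["grip_width"])
W=[([.44,-.1,.24],40,65),([.41,.11,.2],90,20)]
w=[]
for a in np.linspace(0,1,8)[1:]: w.append(((np.array(W[0][0])+(np.array(W[1][0])-W[0][0])*a).round(3).tolist(),float(round(40+50*a,1)),float(round(65-45*a,1))))
show(*w)
K=fit();print(K.x,abs(K.fun).max())
```

```text
[-0.60909398 -0.50778009  1.8175787   0.42284099  1.71119381  0.35531035] 0.05357262675825736
([0.436, -0.07, 0.234], 47.1, 58.6) [0.0189, -0.0247, 0.0067] [2.72, 6.65, -6.8]
([0.431, -0.04, 0.229], 54.3, 52.1) [0.0324, -0.0526, 0.0175] [6.85, 13.04, -12.81]
([0.427, -0.01, 0.223], 61.4, 45.7) [0.0459, -0.08, 0.0293] [11.62, 19.22, -18.31]
([0.423, 0.02, 0.217], 68.6, 39.3) [0.059, -0.1077, 0.0406] [17.12, 25.25, -23.44]
([0.419, 0.05, 0.211], 75.7, 32.9) [0.0718, -0.1355, 0.0517] [23.19, 31.08, -27.98]
([0.414, 0.08, 0.206], 82.9, 26.4) [0.0838, -0.1639, 0.0611] [29.99, 36.73, -32.02]
([0.41, 0.11, 0.2], 90.0, 20.0) [0.0957, -0.1915, 0.0715] [37.29, 41.97, -35.4]
[2.78594106e-06 1.57194812e-01 3.72595102e-01 5.58496069e-01
 9.69007010e-02 3.49332038e-01 3.40073155e-02] 0.00015849606928201976
```

Request:
arm_command([
  [[0.019,-0.025,0.007],[2.7,6.7,-6.8],-1],
  [[0.032,-0.053,0.018],[6.9,13.0,-12.8],-1],
  [[0.046,-0.08,0.029],[11.6,19.2,-18.3],-1],
  [[0.059,-0.108,0.041],[17.1,25.3,-23.4],-1],
  [[0.072,-0.136,0.052],[23.2,31.1,-28.0],-1],
  [[0.084,-0.164,0.061],[30.0,36.7,-32.0],-1],
  [[0.096,-0.192,0.072],[37.3,42.0,-35.4],-1],
  [[0.096,-0.192,0.072],[37.3,42.0,-35.4],-1],
  [[0.096,-0.192,0.072],[37.3,42.0,-35.4],-1],
])

```text
time: 7.32
tcp_pos: [0.4114, 0.1278, 0.1943]
tool_rot: [-1.462, -1.465, -1.021]
wrist_force: [-0.2, -0.6, -2.6]
grip_width: 0.0541
gripper_force: 29.9
```

Run:
```python
from kin import *
o=log();print(o["joint_pos"],o["grip_width"])
cv2.imwrite("pics/s2.png",vision.camera("scene"))
show(*[([.41,.11,z],90,20) for z in (.2,.15,.1,.06,.045,.038,.034)])
```

```text
[-0.52667318 -0.19059553  1.9658271   1.07948476  1.97467411 -0.40344859] 0.05409242194116694
([0.41, 0.11, 0.2], 90, 20) [-0.0012, -0.0015, 0.0005] [-0.01, 0.2, 0.14]
([0.41, 0.11, 0.15], 90, 20) [-0.0481, -0.0016, 0.0177] [-0.01, 0.2, 0.14]
([0.41, 0.11, 0.1], 90, 20) [-0.0951, -0.0017, 0.035] [-0.01, 0.2, 0.14]
([0.41, 0.11, 0.06], 90, 20) [-0.1326, -0.0018, 0.0488] [-0.01, 0.2, 0.14]
([0.41, 0.11, 0.045], 90, 20) [-0.1467, -0.0018, 0.054] [-0.01, 0.2, 0.14]
([0.41, 0.11, 0.038], 90, 20) [-0.1532, -0.0018, 0.0564] [-0.01, 0.2, 0.14]
([0.41, 0.11, 0.034], 90, 20) [-0.157, -0.0018, 0.0578] [-0.01, 0.2, 0.14]
```

View pics/s2.png

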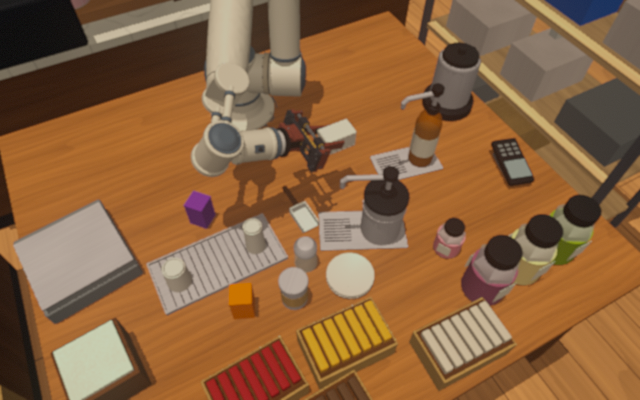

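The picture shows the beaker held on its side at (335,133), clear of both pumps. Lowering it onto the open counter.

Request:
arm_command([
  [[-0.048,-0.002,0.018],[0,0.2,0.1],-1],
  [[-0.095,-0.002,0.035],[0,0.2,0.1],-1],
  [[-0.12,-0.002,0.044],[0,0.2,0.1],-1],
  [[-0.14,-0.002,0.0515],[0,0.2,0.1],-1],
  [[-0.147,-0.002,0.054],[0,0.2,0.1],-1],
  [[-0.147,-0.002,0.054],[0,0.2,0.1],-1],
])

```text
time: 8.12
tcp_pos: [0.4099, 0.128, 0.0386]
tool_rot: [-1.459, -1.462, -1.026]
wrist_force: [-1.0, -0.5, -1.8]
grip_width: 0.0542
gripper_force: 29.9
```

Run:
```python
from kin import *
o=log();print(o["wrist_force"],o["tcp_pos"][2]+.0187*np.sin(np.radians(20)))
show(*[([.41,.11,z],90,20) for z in (.045,.04,.037,.036,.035)])
```

```text
[-0.98654183 -0.53744855 -1.84377347] 0.045003336109349625
([0.41, 0.11, 0.045], 90, 20) [-0.0002, 0.0001, -0.0004] [-0.01, -0.12, 0.12]
([0.41, 0.11, 0.04], 90, 20) [-0.0049, 0.0001, 0.0013] [-0.01, -0.12, 0.12]
([0.41, 0.11, 0.037], 90, 20) [-0.0077, 0.0001, 0.0023] [-0.01, -0.12, 0.12]
([0.41, 0.11, 0.036], 90, 20) [-0.0086, 0.0001, 0.0027] [-0.01, -0.12, 0.12]
([0.41, 0.11, 0.035], 90, 20) [-0.0096, 0.0001, 0.003] [-0.01, -0.12, 0.12]
```

Request:
arm_command([
  [[-0.003,0,0.001],[0,0,0],-1],
  [[-0.005,0,0.0015],[0,0,0],-1],
  [[-0.007,0,0.002],[0,0,0],-1],
  [[-0.0085,0,0.0026],[0,0,0],-1],
  [[-0.0085,0,0.0026],[0,0,0],-1],
])

```text
time: 8.75
tcp_pos: [0.4094, 0.1283, 0.0301]
tool_rot: [-1.455, -1.461, -1.026]
wrist_force: [-1.6, -1.6, 5.5]
grip_width: 0.0542
gripper_force: 29.9
```

Request:
arm_command([
  [[0,0,0],[0,0,0],0.35],
  [[0,0,0],[0,0,0],0.5],
  [[0,0,0],[0,0,0],1],
  [[0,0,0],[0,0,0],1],
  [[0,0,0],[0,0,0],1],
])

```text
time: 9.38
tcp_pos: [0.4093, 0.1283, 0.029]
tool_rot: [-1.457, -1.461, -1.025]
wrist_force: [0.2, -0.0, -0.3]
grip_width: 0.0875
gripper_force: 0.0
```

Run:
```python
from kin import *
o=log();print(o["wrist_force"])
g=o["tcp_pos"]-Ro.from_rotvec(o["tool_rot"]).apply([0,0,GD]);print(g)
o_=track([(g,90,20),(g+[0,-.06,.025],90,20),([.41,.0,.14],90,40),([.41,.1,.26],90,85),([.41,.14,.2],90,100),([.41,.14,.03],90,100),([.41,.12,.2],90,100),([.40,.0,.22],60,60),([.50,-.03,.2],35,10),([.53,.01,.075],35,10),([.58,.043,.065],35,10)],o["joint_pos"])
show((g+[0,-.06,.025],90,20),(g+[0,-.09,.035],90,20))
```

```text
[ 0.15352624 -0.01085956 -0.34206166]
[0.40932138 0.11072288 0.03528721]
(array([0.40932138, 0.05072288, 0.06028721]), 90, 20) [-0.63604114  0.11058129  1.96327013  0.92577224  1.9009096  -0.73023176] W [ 0.40932138 -0.25997295  0.17337124]
([0.41, 0.0, 0.14], 90, 40) [-0.62399966 -0.15962281  1.86790444  0.7275853   1.93399878 -0.53554107] W [ 0.41       -0.25328156  0.35252846]
([0.41, 0.1, 0.26], 90, 85) [ 0.09009138 -0.39993192  1.64129649  0.09158159  1.89109985  0.11934137] W [0.41       0.07118321 0.58937742]
([0.41, 0.14, 0.2], 90, 100) [ 0.37393507 -0.30786368  1.68333631 -0.16788832  1.82694816  0.3362559 ] W [0.41       0.19741427 0.5256125 ]
([0.41, 0.14, 0.03], 90, 100) [ 0.37393507 -0.24119639  1.93260801 -0.16261409  1.5152423   0.38827931] W [0.41       0.19741427 0.3556125 ]
([0.41, 0.12, 0.2], 90, 100) [ 0.33219297 -0.33123126  1.70187718 -0.17042076  1.82481465  0.29372249] W [0.41       0.17741427 0.5256125 ]
([0.4, 0.0, 0.22], 60, 60) [-0.52164984 -0.62627824  1.94181254  0.53784808  1.79028195  0.13140381] W [ 0.3173411  -0.14316941  0.50633882]
([0.5, -0.03, 0.2], 35, 10) [-0.85572533 -0.60254657  2.37493256  1.41921032  1.43524997 -0.18215576] W [ 0.23327386 -0.21676365  0.25741427]
([0.53, 0.01, 0.075], 35, 10) [-0.69872369 -0.27901635  2.41983615  1.56139358  1.25789349 -0.54555777] W [ 0.26327386 -0.17676365  0.13241427]
([0.58, 0.043, 0.065], 35, 10) [-0.52905806 -0.14914915  2.33963146  1.67935941  1.11999164 -0.60631649] W [ 0.31327386 -0.14376365  0.12241427]
(array([0.40932138, 0.05072288, 0.06028721]), 90, 20) [0.0031, -0.0001, -0.0649] [-0.1, -0.2, 0.07]
(array([0.40932138, 0.02072288, 0.07028721]), 90, 20) [0.0024, -0.0001, -0.0965] [-0.1, -0.2, 0.07]
```

Request:
arm_command([
  [[0,0,-0.02],[0,0,0],1],
  [[0,0,-0.06],[0,0,0],1],
  [[0,0,-0.1],[0,0,0],1],
  [[0.02,0,-0.11],[0,0,0],1],
  [[0.07,0,-0.11],[0,0,0],1],
  [[0.07,0,-0.11],[0,0,0],1],
])

```text
time: 10.12
tcp_pos: [0.4102, 0.0483, 0.1354]
tool_rot: [-1.457, -1.468, -1.028]
wrist_force: [-0.9, -0.5, 0.1]
grip_width: 0.0877
gripper_force: 0.0
```

Run:
```python
from kin import *
o=log()
g=o["tcp_pos"]-Ro.from_rotvec(o["tool_rot"]).apply([0,0,GD]);print(g)
W=[(g,90,20),(np.array([.41,.1,.25]),90,90)]
show(*[((g+(W[1][0]-g)*a).round(3).tolist(),90,20+70*a) for a in np.linspace(0,1,8)[1:]])
```

```text
[0.41017488 0.03068891 0.14176501]
([0.41, 0.041, 0.157], 90, np.float64(30.0)) [0.0146, -0.0001, 0.0042] [0.02, -10.01, 0.43]
([0.41, 0.05, 0.173], 90, np.float64(40.0)) [0.0296, 0.0001, 0.0063] [0.05, -20.01, 0.42]
([0.41, 0.06, 0.188], 90, np.float64(50.0)) [0.0441, 0.0002, 0.0092] [0.09, -30.01, 0.42]
([0.41, 0.07, 0.204], 90, np.float64(60.0)) [0.0599, 0.0003, 0.0113] [0.13, -40.01, 0.42]
([0.41, 0.08, 0.219], 90, np.float64(70.0)) [0.0751, 0.0004, 0.0133] [0.17, -50.01, 0.41]
([0.41, 0.09, 0.235], 90, np.float64(80.0)) [0.0917, 0.0005, 0.0145] [0.2, -60.01, 0.4]
([0.41, 0.1, 0.25], 90, np.float64(90.0)) [0.1078, 0.0006, 0.0158] [0.24, -70.01, 0.38]
```

Request:
arm_command([
  [[0.015,0,0.004],[0,-10,0.4],1],
  [[0.03,0,0.006],[0,-20,0.4],1],
  [[0.044,0,0.009],[0,-30,0.4],1],
  [[0.06,0,0.011],[0,-40,0.4],1],
  [[0.075,0,0.013],[0.1,-50,0.4],1],
  [[0.092,0,0.014],[0.2,-60,0.4],1],
  [[0.108,0,0.016],[0.2,-70,0.4],1],
  [[0.108,0,0.016],[0.2,-70,0.4],1],
  [[0.108,0,0.016],[0.2,-70,0.4],1],
])

```text
time: 11.25
tcp_pos: [0.4088, 0.1001, 0.2272]
tool_rot: [-2.216, -2.214, 0.004]
wrist_force: [-0.5, -0.0, -0.7]
grip_width: 0.0882
gripper_force: 0.0
```

Run:
```python
from kin import *
import pickle
c=cam("wrist");im=vision.camera("wrist");cv2.imwrite("pics/w3.png",im);pickle.dump(c,open("w3.pkl","wb"))
o=log();print(o["joint_pos"]);show(([.41,.1,.25],90,90))
```

```text
[ 0.1526001  -0.38561062  1.65399188  0.00594317  1.88077727  0.15725425]
([0.41, 0.1, 0.25], 90, 90) [0.0007, 0.0011, -0.0044] [-0.48, -0.25, -0.16]
```

View pics/w3.png

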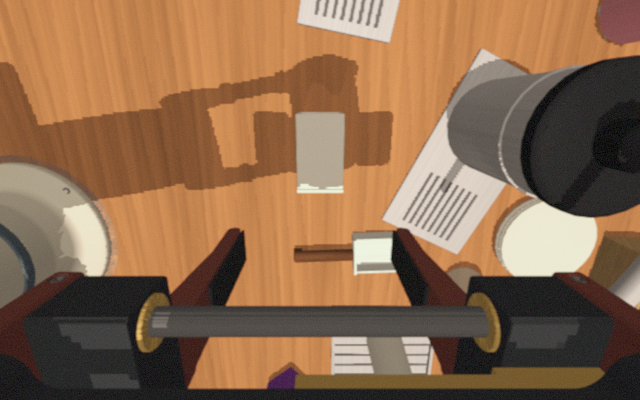

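Run:
```python
from kin import *
import pickle
np.set_printoptions(precision=4,suppress=True)
c=pickle.load(open("w3.pkl","rb"))
print("beaker",[onz(c,u,.054)for u in [(296,113),(344,113),(343.5,185),(297,186)]])
F=[onz(c,u,.005) for u in [(383,219),(458,254),(482,49)]];print("plate",F,np.linalg.norm(F[1]-F[0]),np.linalg.norm(F[2]-F[0]))
e=F[1]-F[0];a1=np.degrees(np.arctan2(e[1],e[0]))+90;d=F[2]-F[0];a2=np.degrees(np.arctan2(d[1],d[0]));print(a1,a2)
for a in (a1,a2):
  X=np.array([np.cos(np.radians(a)),np.sin(np.radians(a)),0]);m=(F[0]+F[1])/2
  print("spot",m+.055*X,"axis",m+.17*X)
  for n in("top","scene"):
    im=cam(n);ax=m+.17*X;ax[2]=.262;nz=m+.055*X;nz[2]=.202;print(n,proj(im,ax),proj(im,nz))
print(proj(c,nz),proj(c,ax))
b=cv2.imread("pics/top0.png")[130:230,220:340];s=cv2.imread("pics/scene0.png")[150:260,310:430]
cv2.imwrite("pics/p.png",np.hstack([cv2.resize(b,(400,333),interpolation=cv2.INTER_CUBIC),cv2.resize(s,(400,367),interpolation=cv2.INTER_CUBIC)[:333]]))
```

```text
beaker [array([0.3837, 0.1717, 0.054 ]), array([0.4358, 0.1717, 0.054 ]), array([0.4372, 0.0907, 0.054 ]), array([0.383 , 0.0895, 0.054 ])]
plate [array([0.4969, 0.0287, 0.005 ]), array([ 0.6075, -0.0249,  0.005 ]), array([0.5989, 0.2422, 0.005 ])] 0.12289560541802624 0.23657553306539805
64.15110802774517 64.44306026188436
spot [0.5761 0.0514 0.005 ] axis [0.6263 0.1549 0.005 ]
top [248.5402 162.1384] [295.0933 187.669 ]
scene [391.5556 171.5205] [342.524  187.8396]
spot [0.5759 0.0516 0.005 ] axis [0.6255 0.1553 0.005 ]
top [248.3681 162.4734] [295.0432 187.7717]
scene [391.5089 171.2387] [342.5159 187.7496]
[548.7363 291.086 ] [822.7186 167.7671]
```

View pics/p.png

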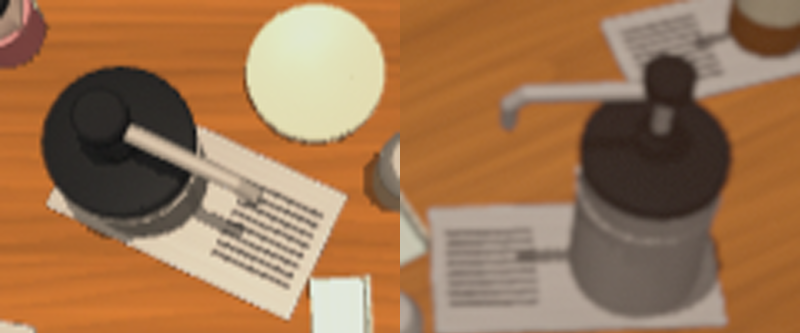

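Spot is at (0.576, 0.0515), jar axis at (0.626, 0.155), and both agree with the top and scene pictures. The crops show the nozzle tip at top (295,188) and scene (343,186). The beaker lies along +y with its foot at y≈0.082.

Run:
```python
from kin import *
show(([.41,.14,.2],90,100),([.41,.14,.12],90,100),([.41,.14,.033],90,100))
```

```text
([0.41, 0.14, 0.2], 90, 100) [0.0373, 0.0014, 0.0455] [-0.49, -10.25, -0.12]
([0.41, 0.14, 0.12], 90, 100) [0.0369, 0.0021, 0.1255] [-0.49, -10.25, -0.12]
([0.41, 0.14, 0.033], 90, 100) [0.0365, 0.0028, 0.2125] [-0.49, -10.25, -0.12]
```

Request:
arm_command([
  [[0.037,0.001,0.045],[-0.5,-10.2,-0.1],1],
  [[0.037,0.002,0.1],[-0.5,-10.2,-0.1],1],
  [[0.037,0.002,0.15],[-0.5,-10.2,-0.1],1],
  [[0.037,0.003,0.185],[-0.5,-10.2,-0.1],1],
  [[0.037,0.003,0.2],[-0.5,-10.2,-0.1],1],
  [[0.037,0.003,0.208],[-0.5,-10.2,-0.1],1],
  [[0.037,0.003,0.208],[-0.5,-10.2,-0.1],1],
])

```text
time: 12.18
tcp_pos: [0.4116, 0.1374, 0.021]
tool_rot: [2.13, 2.128, -0.182]
wrist_force: [0.4, -0.3, 0.3]
grip_width: 0.0879
gripper_force: 0.0
```

Run:
```python
from kin import *
print(bot.get_obs()["wrist_force"]);show(([.41,.14,.033],90,100))
```

```text
[ 0.44701697 -0.34313766  0.31059938]
([0.41, 0.14, 0.033], 90, 100) [0.0005, -0.0016, 0.0064] [0.18, -0.03, -0.07]
```

Request:
arm_command([
  [[0,-0.0015,0.003],[0.2,0,0],1],
  [[0,-0.0015,0.003],[0.2,0,0],-1],
  [[0,-0.0015,0.003],[0.2,0,0],-1],
  [[0,-0.0015,0.003],[0.2,0,0],-1],
  [[0,-0.0015,0.003],[0.2,0,0],-1],
  [[0,-0.0015,0.003],[0.2,0,0],-1],
  [[0,-0.0015,0.003],[0.2,0,0],-1],
], force=30)

```text
time: 13.05
tcp_pos: [0.4096, 0.1375, 0.0176]
tool_rot: [2.13, 2.131, -0.187]
wrist_force: [0.0, 0.2, 1.4]
grip_width: 0.0538
gripper_force: 30.0
```

Run:
```python
from kin import *
o=log();p,R=pose();g=p-R.apply([0,0,GD]);print(g,o["wrist_force"],(Rt(90,100).inv()*R).as_rotvec(degrees=True))
q=o["joint_pos"]
W=[(g,90,100),([.41,.12,.2],90,100),([.40,.0,.23],60,60),([.50,-.03,.2],35,10),([.53,.01,.085],35,10),([.571,.048,.07],35,10)]
track(W,q)
show(*[([.41,.14,z],90,100) for z in (.06,.12,.2)])
```

```text
[0.40963369 0.14070037 0.03599392] [0.00586807 0.16149468 1.38894557] [ 0.02755406  0.01048768 -0.0355372 ]
([0.41, 0.12, 0.2], 90, 100) [ 0.33219642 -0.33123073  1.70187648 -0.17042059  1.82481539  0.29372591] W [0.41       0.17741452 0.52561392]
([0.4, 0.0, 0.23], 60, 60) [-0.52164817 -0.62342188  1.92234276  0.53981364  1.80454066  0.14015373] W [ 0.31734074 -0.14317004  0.51634007]
([0.5, -0.03, 0.2], 35, 10) [-0.85572568 -0.60254772  2.37493406  1.41921031  1.43525026 -0.18215617] W [ 0.2332727  -0.21676447  0.25741452]
([0.53, 0.01, 0.085], 35, 10) [-0.69872391 -0.31314942  2.42163371  1.55094053  1.25836676 -0.51157813] W [ 0.26327269 -0.17676447  0.14241452]
([0.571, 0.048, 0.07], 35, 10) [-0.52973753 -0.19959599  2.36955344  1.66904051  1.11842719 -0.58356275] W [ 0.3042727  -0.13876447  0.12741452]
([0.41, 0.14, 0.06], 90, 100) [-0.0049, 0.0004, -0.0235] [-0.03, -0.01, 0.04]
([0.41, 0.14, 0.12], 90, 100) [-0.0153, 0.0003, -0.0826] [-0.03, -0.01, 0.04]
([0.41, 0.14, 0.2], 90, 100) [-0.0291, 0.0003, -0.1614] [-0.03, -0.01, 0.04]
```

Run:
```python
from kin import *
o=log();p,R=pose();g=p-R.apply([0,0,GD])
W=[(g,90,100),([.41,.14,.2],90,100),([.40,.0,.24],68,55),([.48,-.06,.15],50,10),([.569,.046,.135],35,10),([.569,.046,.063],35,10)]
Q=track(W,o["joint_pos"],8);print("j3max",max(q[2] for q in Q))
```

```text
([0.41, 0.14, 0.2], 90, 100) [ 0.37394192 -0.30786352  1.68333541 -0.16788795  1.82695001  0.33626262] W [0.41       0.19741487 0.52561593]
([0.4, 0.0, 0.24], 68, 55) [-0.58217927 -0.54847429  1.88445688  0.6305424   1.87593959 -0.02456173] W [ 0.32895706 -0.17583744  0.51084368]
([0.48, -0.06, 0.15], 50, 10) [-0.9348779  -0.16125359  2.15489417  1.3122946   1.71062841 -0.46185731] W [ 0.27069811 -0.30943628  0.20741487]
([0.569, 0.046, 0.135], 35, 10) [-0.53798576 -0.39633052  2.3708227   1.56939415  1.11619253 -0.36590286] W [ 0.30227104 -0.14076563  0.19241487]
([0.569, 0.046, 0.063], 35, 10) [-0.53798576 -0.17948755  2.3703478   1.67398494  1.1272576  -0.60588162] W [ 0.30227104 -0.14076563  0.12041487]
j3max 2.375969383214798
```

Request:
arm_command([
  [[-0.002,0,-0.01],[0,0,0],-1],
  [[-0.009,0,-0.048],[0,0,0],-1],
  [[-0.018,0,-0.1],[0,0,0],-1],
  [[-0.029,0,-0.161],[0,0,0],-1],
  [[-0.029,0,-0.161],[0,0,0],-1],
])

```text
time: 13.68
tcp_pos: [0.4118, 0.1374, 0.1872]
tool_rot: [2.129, 2.127, -0.173]
wrist_force: [0.1, -0.6, -2.6]
grip_width: 0.0539
gripper_force: 30.0
```

Run:
```python
from kin import *
o=bot.get_obs();print(o["wrist_force"])
def lin(A,B,n): return [((np.array(A[0])+(np.array(B[0])-A[0])*a).round(3).tolist(),float(round(A[1]+(B[1]-A[1])*a,1)),float(round(A[2]+(B[2]-A[2])*a,1))) for a in np.linspace(0,1,n+1)[1:]]
show(*lin(([.41,.14,.2],90,100),([.40,.0,.24],68,55),6))
```

```text
[ 0.0691694  -0.62298549 -2.58689771]
([0.408, 0.117, 0.207], 86.3, 92.5) [-0.0211, -0.0038, 0.0025] [0.92, 7.27, 3.64]
([0.407, 0.093, 0.213], 82.7, 85.0) [-0.0434, -0.0045, 0.0002] [0.83, 14.74, 7.3]
([0.405, 0.07, 0.22], 79.0, 77.5) [-0.065, -0.0059, -0.0035] [0.26, 22.17, 11.09]
([0.403, 0.047, 0.227], 75.3, 70.0) [-0.0868, -0.007, -0.0076] [-0.8, 29.56, 14.86]
([0.402, 0.023, 0.233], 71.7, 62.5) [-0.1096, -0.0068, -0.0107] [-2.35, 36.89, 18.49]
([0.4, 0.0, 0.24], 68.0, 55.0) [-0.132, -0.0074, -0.0153] [-4.41, 44.13, 22.14]
```

Request:
arm_command([
  [[-0.021,-0.004,0.002],[0.9,7.3,3.6],-1],
  [[-0.043,-0.005,0],[0.8,14.7,7.3],-1],
  [[-0.065,-0.006,-0.003],[0.3,22.2,11.1],-1],
  [[-0.087,-0.007,-0.008],[-0.8,29.6,14.9],-1],
  [[-0.11,-0.007,-0.011],[-2.3,36.9,18.5],-1],
  [[-0.132,-0.007,-0.015],[-4.4,44.1,22.1],-1],
  [[-0.132,-0.007,-0.015],[-4.4,44.1,22.1],-1],
])

```text
time: 14.55
tcp_pos: [0.4021, 0.0062, 0.2164]
tool_rot: [-2.258, -1.504, -0.693]
wrist_force: [0.3, 0.7, -1.9]
grip_width: 0.0538
gripper_force: 30.0
```

Run:
```python
from kin import *
print(bot.get_obs()["joint_pos"])
def lin(A,B,n): return [((np.array(A[0])+(np.array(B[0])-A[0])*a).round(3).tolist(),float(round(A[1]+(B[1]-A[1])*a,1)),float(round(A[2]+(B[2]-A[2])*a,1))) for a in np.linspace(0,1,n+1)[1:]]
show(*lin(([.40,.0,.24],68,55),([.48,-.06,.15],50,10),6))
```

```text
[-0.58706817 -0.5446627   1.89405773  0.62032523  1.87284835 -0.02589403]
([0.413, -0.01, 0.225], 65.0, 47.5) [-0.0013, 0.0169, 0.0051] [-2.12, 7.93, 1.57]
([0.427, -0.02, 0.21], 62.0, 40.0) [-0.0106, 0.0347, 0.0146] [-4.25, 15.43, 3.66]
([0.44, -0.03, 0.195], 59.0, 32.5) [-0.0203, 0.0516, 0.0235] [-6.67, 22.92, 5.48]
([0.453, -0.04, 0.18], 56.0, 25.0) [-0.0302, 0.0686, 0.032] [-9.36, 30.38, 7.02]
([0.467, -0.05, 0.165], 53.0, 17.5) [-0.0399, 0.0866, 0.0405] [-12.32, 37.79, 8.25]
([0.48, -0.06, 0.15], 50.0, 10.0) [-0.0503, 0.1037, 0.0485] [-15.53, 45.15, 9.15]
```

Request:
arm_command([
  [[-0.001,0.017,0.005],[-2.1,7.9,1.6],-1],
  [[-0.011,0.035,0.015],[-4.2,15.4,3.7],-1],
  [[-0.02,0.052,0.023],[-6.7,22.9,5.5],-1],
  [[-0.03,0.069,0.032],[-9.4,30.4,7.0],-1],
  [[-0.04,0.087,0.04],[-12.3,37.8,8.2],-1],
  [[-0.05,0.104,0.048],[-15.5,45.2,9.1],-1],
  [[-0.05,0.104,0.048],[-15.5,45.2,9.1],-1],
  [[-0.05,0.104,0.048],[-15.5,45.2,9.1],-1],
])

```text
time: 15.55
tcp_pos: [0.4936, -0.0413, 0.1505]
tool_rot: [-1.86, -0.887, -1.564]
wrist_force: [-0.0, -0.0, -1.7]
grip_width: 0.0541
gripper_force: 30.0
```

Run:
```python
from kin import *
print(bot.get_obs()["joint_pos"])
def lin(A,B,n): return [((np.array(A[0])+(np.array(B[0])-A[0])*a).round(3).tolist(),float(round(A[1]+(B[1]-A[1])*a,1)),float(round(A[2]+(B[2]-A[2])*a,1))) for a in np.linspace(0,1,n+1)[1:]]
show(*lin(([.48,-.06,.15],50,10),([.569,.046,.125],35,10),5))
cv2.imwrite("pics/s3.png",vision.camera("scene"))
```

```text
[-0.92219256 -0.16366525  2.1485933   1.31303491  1.71220507 -0.45814186]
([0.498, -0.039, 0.145], 47.0, 10.0) [-0.0046, 0.0032, 0.0241] [-3.65, 0.03, 0.92]
([0.516, -0.018, 0.14], 44.0, 10.0) [-0.0047, 0.0048, 0.0521] [-6.6, 0.02, 1.44]
([0.533, 0.004, 0.135], 41.0, 10.0) [-0.0048, 0.0049, 0.0802] [-9.56, 0.02, 1.96]
([0.551, 0.025, 0.13], 38.0, 10.0) [-0.005, 0.0065, 0.1081] [-12.51, 0.01, 2.48]
([0.569, 0.046, 0.125], 35.0, 10.0) [-0.0051, 0.0081, 0.136] [-15.47, 0.0, 3.01]
```

View pics/s3.png

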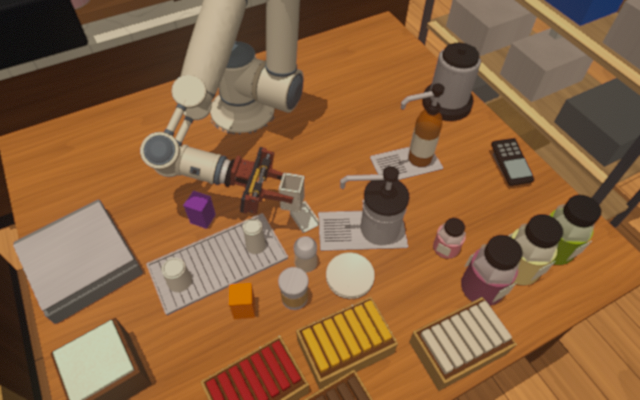

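The beaker is upright, mouth up, at (292,190). Moving it in under the spout.

Request:
arm_command([
  [[-0.005,0.003,0.024],[-3.6,0,0.9],-1],
  [[-0.005,0.005,0.052],[-6.6,0,1.4],-1],
  [[-0.005,0.005,0.08],[-9.6,0,2.0],-1],
  [[-0.005,0.006,0.108],[-12.5,0,2.5],-1],
  [[-0.005,0.008,0.13],[-15.0,0,2.9],-1],
  [[-0.005,0.008,0.136],[-15.5,0,3.0],-1],
  [[-0.005,0.008,0.136],[-15.5,0,3.0],-1],
])

```text
time: 16.48
tcp_pos: [0.5845, 0.0561, 0.1235]
tool_rot: [-2.048, -0.646, -1.725]
wrist_force: [0.4, 0.5, -2.5]
grip_width: 0.0537
gripper_force: 30.0
```

Run:
```python
from kin import *
print(bot.get_obs()["joint_pos"],bot.get_obs()["wrist_force"])
show(*[([.5687,.0463,z],35,10) for z in (.12,.1,.08,.072)])
```

```text
[-0.53833463 -0.37172219  2.37346796  1.58671102  1.11632434 -0.40000836] [ 0.36565756  0.45460433 -2.49180859]
([0.5687, 0.0463, 0.12], 35, 10) [-0.0067, -0.001, 0.001] [0.1, -0.19, 0.11]
([0.5687, 0.0463, 0.1], 35, 10) [-0.0264, -0.0011, 0.0044] [0.1, -0.19, 0.11]
([0.5687, 0.0463, 0.08], 35, 10) [-0.0461, -0.0011, 0.0078] [0.1, -0.19, 0.11]
([0.5687, 0.0463, 0.072], 35, 10) [-0.054, -0.0011, 0.0092] [0.1, -0.19, 0.11]
```

Request:
arm_command([
  [[-0.025,-0.001,0.004],[0.1,-0.2,0.1],-1],
  [[-0.04,-0.001,0.007],[0.1,-0.2,0.1],-1],
  [[-0.05,-0.001,0.0085],[0.1,-0.2,0.1],-1],
  [[-0.054,-0.001,0.009],[0.1,-0.2,0.1],-1],
  [[-0.054,-0.001,0.009],[0.1,-0.2,0.1],-1],
])

```text
time: 17.1
tcp_pos: [0.5837, 0.0556, 0.0673]
tool_rot: [-2.052, -0.641, -1.719]
wrist_force: [0.6, -0.8, -2.0]
grip_width: 0.0538
gripper_force: 30.0
```

Run:
```python
from kin import *
print(bot.get_obs()["wrist_force"])
show(*[([.5687,.0463,z],35,10) for z in (.072,.068,.066,.064,.063)])
t=cam("top");im=vision.camera("top");cv2.imwrite("pics/t4.png",im)
s=vision.camera("scene");S=cam("scene")
cv2.imwrite("pics/t4c.png",np.hstack([cv2.resize(im[140:230,240:340],(400,360),interpolation=cv2.INTER_CUBIC),cv2.resize(s[160:250,290:390],(400,360),interpolation=cv2.INTER_CUBIC)]))
print(proj(t,(.576,.0515,.099)),proj(S,(.576,.0515,.099)),proj(t,(.576,.0515,.202)),proj(S,(.576,.0515,.202)))
```

```text
[ 0.55964899 -0.78468254 -1.97971728]
([0.5687, 0.0463, 0.072], 35, 10) [0.0016, -0.001, 0.0006] [0.13, 0.06, -0.19]
([0.5687, 0.0463, 0.068], 35, 10) [-0.0024, -0.001, 0.0013] [0.13, 0.06, -0.19]
([0.5687, 0.0463, 0.066], 35, 10) [-0.0043, -0.001, 0.0016] [0.13, 0.06, -0.19]
([0.5687, 0.0463, 0.064], 35, 10) [-0.0063, -0.0009, 0.002] [0.13, 0.06, -0.19]
([0.5687, 0.0463, 0.063], 35, 10) [-0.0073, -0.0009, 0.0021] [0.13, 0.06, -0.19]
[296.75610351 193.49457155] [340.68613309 211.05386335] [295.06455997 187.7255071 ] [342.52053022 187.78966611]
```

View pics/t4c.png

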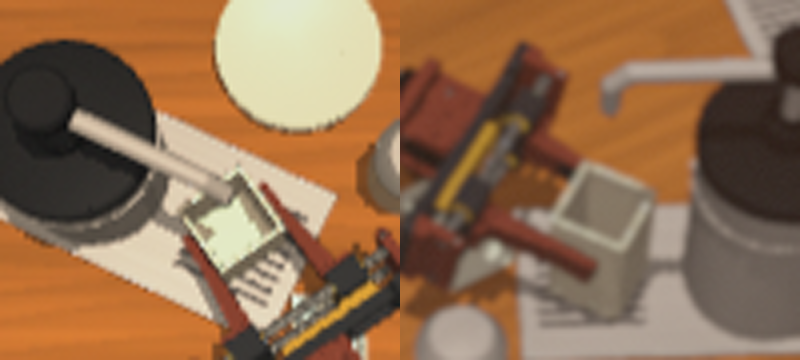

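Run:
```python
from kin import *
t,s=cam("top"),cam("scene")
print("mouth",tri((t,(298.6,195.8)),(s,(341.3,211.6))),onz(t,(298.6,195.8),.105),onz(s,(341.3,211.6),.105))
print("nozzle",tri((t,(295,188.5)),(s,(343,186))),tri((t,(294.5,187.8)),(s,(343,187))))
```

```text
mouth [0.5725567  0.05067895 0.09189331] [0.56886975 0.04628557 0.105     ] [0.58168977 0.0498181  0.105     ]
nozzle [0.57396093 0.05249745 0.20620233] [0.57557892 0.0528845  0.20389703]
```

Mouth and nozzle agree to about 3 mm. Setting it down.

Request:
arm_command([
  [[-0.003,-0.001,0.0025],[0.1,0,-0.1],-1],
  [[-0.005,-0.001,0.003],[0.1,0,-0.1],-1],
  [[-0.0065,-0.001,0.0035],[0.1,0,-0.1],-1],
  [[-0.0075,-0.001,0.0035],[0.1,0,-0.1],-1],
  [[-0.0075,-0.001,0.0035],[0.1,0,-0.1],-1],
])

```text
time: 17.82
tcp_pos: [0.5852, 0.0583, 0.0612]
tool_rot: [-2.046, -0.646, -1.722]
wrist_force: [-3.7, 1.3, 5.7]
grip_width: 0.054
gripper_force: 30.0
```

Request:
arm_command([
  [[0,0,0],[0,0,0],0.3],
  [[0,0,0],[0,0,0],0.45],
  [[0,0,0],[0,0,0],1],
  [[0,0,0],[0,0,0],1],
  [[0,0,0],[0,0,0],1],
])

```text
time: 18.45
tcp_pos: [0.5846, 0.058, 0.059]
tool_rot: [-2.051, -0.645, -1.718]
wrist_force: [-0.2, 0.2, 0.5]
grip_width: 0.0872
gripper_force: 0.0
```

Run:
```python
from kin import *
o=log();p,R=pose();print(o["wrist_force"],o["joint_pos"],p-R.apply([0,0,GD]))
g=p-R.apply([0,0,GD]);H=np.array([np.cos(np.radians(35)),np.sin(np.radians(35)),0])
C=np.array([.6262,.155,.0])
c1=C-np.array([0,0,-.262-.05+.0187*-1]);
W=[(g,35,10),(g-.07*H+[0,0,.02],40,12),([.48,-.07,.15],50,12),([.45,-.06,.3],50,50),([.50,.03,.40],40,90),([.6262,.155,.36],30,90),([.6262,.155,.25],30,90)]
Q=track(W,o["joint_pos"],8);print(max(q[2] for q in Q))
show(*W[1:4])
```

```text
[-0.19464046  0.16383481  0.45033569] [-0.53294862 -0.17903429  2.3707809   1.67655374  1.12225389 -0.60542055] [0.56954468 0.04748634 0.06225017]
(array([0.51220404, 0.00733599, 0.08225017]), 40, 12) [-0.75146227 -0.28428025  2.38024343  1.44722255  1.36273378 -0.49949414] W [ 0.26445378 -0.20055115  0.15099414]
([0.48, -0.07, 0.15], 50, 12) [-0.94398553 -0.16195062  2.13156788  1.2798976   1.7098881  -0.4451976 ] W [ 0.27211285 -0.31775026  0.21874398]
([0.45, -0.06, 0.3], 50, 50) [-0.7065968  -0.50277912  1.77869073  0.72098793  1.8006566   0.18656748] W [ 0.3133874  -0.22280855  0.55328514]
([0.5, 0.03, 0.4], 40, 90) [-8.00942893e-03 -8.02531131e-02  1.11480818e+00  1.40390609e-13
  2.10703759e+00  8.64655197e-01] W [0.5        0.03       0.73064027]
([0.6262, 0.155, 0.36], 30, 90) [1.89912306e-01 2.86772189e-01 7.96411529e-01 7.54407161e-14
 2.05840894e+00 1.23710986e+00] W [0.6262     0.155      0.69064027]
([0.6262, 0.155, 0.25], 30, 90) [ 1.89912306e-01  2.17779499e-01  1.07580846e+00 -1.17553723e-10
  1.84800469e+00  1.23710986e+00] W [0.6262     0.155      0.58064027]
2.382989621319494
(array([0.51220404, 0.00733599, 0.08225017]), 40, 12) [0.0068, -0.0016, -0.0725] [4.93, -1.93, -1.04]
([0.48, -0.07, 0.15], 50, 12) [0.0611, 0.0401, -0.1545] [14.74, -1.92, -2.96]
([0.45, -0.06, 0.3], 50, 50) [0.1941, 0.0161, -0.2035] [13.24, -39.7, -7.75]
```

Request:
arm_command([
  [[0,0,-0.015],[0,0,0],1],
  [[0.002,0,-0.035],[1,-0.5,-0.2],1],
  [[0.004,-0.001,-0.055],[3,-1,-0.6],1],
  [[0.007,-0.002,-0.073],[4.9,-1.9,-1],1],
  [[0.025,0.012,-0.1],[8,-1.9,-1.6],1],
  [[0.043,0.026,-0.127],[11.4,-1.9,-2.3],1],
  [[0.061,0.04,-0.154],[14.7,-1.9,-3],1],
  [[0.061,0.04,-0.154],[14.7,-1.9,-3],1],
])

```text
time: 19.45
tcp_pos: [0.4931, -0.0581, 0.1476]
tool_rot: [-1.904, -0.889, -1.545]
wrist_force: [0.4, 0.9, -0.6]
grip_width: 0.0878
gripper_force: 0.0
```

Run:
```python
from kin import *
o=log();print(o["wrist_force"],o["joint_pos"])
def lin(A,B,n): return [((np.array(A[0])+(np.array(B[0])-A[0])*a).round(3).tolist(),float(round(A[1]+(B[1]-A[1])*a,1)),float(round(A[2]+(B[2]-A[2])*a,1))) for a in np.linspace(0,1,n+1)[1:]]
show(*lin(([.48,-.07,.15],50,12),([.45,-.06,.3],50,50),4),*lin(([.45,-.06,.3],50,50),([.50,.03,.42],40,90),5))
t=cam("top");im=vision.camera("top")
s=vision.camera("scene")
cv2.imwrite("pics/t5c.png",np.hstack([cv2.resize(im[140:230,240:340],(400,360),interpolation=cv2.INTER_CUBIC),cv2.resize(s[160:250,290:390],(400,360),interpolation=cv2.INTER_CUBIC)]))
```

```text
[ 0.37154992  0.91901928 -0.56084034] [-0.94525663 -0.16143598  2.12795866  1.28131515  1.70829669 -0.44621825]
([0.472, -0.068, 0.188], 50.0, 21.5) [0.0321, -0.0096, -0.0106] [0.24, -9.49, 0.2]
([0.465, -0.065, 0.225], 50.0, 31.0) [0.0649, -0.0167, -0.0213] [0.26, -18.99, 0.18]
([0.458, -0.062, 0.262], 50.0, 40.5) [0.0978, -0.0239, -0.0324] [0.27, -28.49, 0.16]
([0.45, -0.06, 0.3], 50.0, 50.0) [0.1317, -0.0311, -0.0456] [0.29, -37.99, 0.14]
([0.46, -0.042, 0.324], 48.0, 58.0) [0.1574, -0.0346, -0.0325] [-1.38, -45.99, 1.3]
([0.47, -0.024, 0.348], 46.0, 66.0) [0.1834, -0.0383, -0.0198] [-2.91, -53.98, 2.71]
([0.48, -0.006, 0.372], 44.0, 74.0) [0.2097, -0.0421, -0.0073] [-4.29, -61.95, 4.38]
([0.49, 0.012, 0.396], 42.0, 82.0) [0.2364, -0.0462, 0.0051] [-5.48, -69.89, 6.29]
([0.5, 0.03, 0.42], 40.0, 90.0) [0.2634, -0.0504, 0.0174] [-6.47, -77.81, 8.44]
```

View pics/t5c.png

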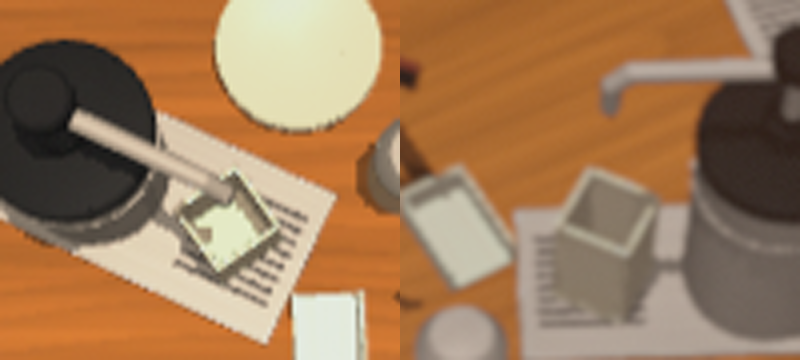

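Run:
```python
from kin import *
t,s=cam("top"),cam("scene")
print("mouth",tri((t,(297.4,195.75)),(s,(342,212.9))),onz(t,(297.4,195.75),.095),onz(s,(342,212.9),.095))
```

```text
mouth [0.57332552 0.05359434 0.08474741] [0.57033695 0.04990177 0.095     ] [0.58050964 0.05315625 0.095     ]
```

Request:
arm_command([
  [[0.032,-0.01,-0.011],[0.2,-9.5,0.2],0.5],
  [[0.065,-0.017,-0.021],[0.3,-19,0.2],0],
  [[0.098,-0.024,-0.032],[0.3,-28.5,0.2],-0.5],
  [[0.132,-0.031,-0.046],[0.3,-38,0.1],-1],
  [[0.157,-0.035,-0.032],[-1.4,-46,1.3],-1],
  [[0.183,-0.038,-0.02],[-2.9,-54,2.7],-1],
  [[0.21,-0.042,-0.007],[-4.3,-62,4.4],-1],
  [[0.236,-0.046,0.005],[-5.5,-69.9,6.3],-1],
  [[0.263,-0.05,0.017],[-6.5,-77.8,8.4],-1],
  [[0.263,-0.05,0.017],[-6.5,-77.8,8.4],-1],
])

```text
time: 20.8
tcp_pos: [0.5014, 0.035, 0.3968]
tool_rot: [-2.942, -1.088, 0.009]
wrist_force: [0.1, 0.3, -0.5]
grip_width: 0.0006
gripper_force: 0.0
```

Run:
```python
from kin import *
o=log();print(o["wrist_force"],o["joint_pos"],o["grip_width"])
G=.0187
show(([.5,.03,.42],35,90),([.54,.07,.40],32,90),([.6262,.155,.34],30,90),([.6262,.155,.290],30,90),([.6262,.155,.262+G],30,90),([.6262,.155,.236+G],30,90))
```

```text
[ 0.06198333  0.31812222 -0.52509906] [ 3.06137594e-04 -5.35028837e-02  1.05989315e+00  2.78357667e-03
  2.14207723e+00  8.64511033e-01] 0.0006351055597125888
([0.5, 0.03, 0.42], 35, 90) [-0.0043, 0.0029, -0.0045] [-0.35, 0.23, 5.57]
([0.54, 0.07, 0.4], 32, 90) [0.0522, -0.0014, 0.0153] [-0.34, 0.24, 8.57]
([0.6262, 0.155, 0.34], 30, 90) [0.1732, -0.0095, 0.0749] [-0.34, 0.24, 10.57]
([0.6262, 0.155, 0.29], 30, 90) [0.1733, -0.0092, 0.1249] [-0.34, 0.24, 10.57]
([0.6262, 0.155, 0.2807], 30, 90) [0.1734, -0.0091, 0.1342] [-0.34, 0.24, 10.57]
([0.6262, 0.155, 0.2547], 30, 90) [0.1735, -0.009, 0.1602] [-0.34, 0.24, 10.57]
```

Request:
arm_command([
  [[0.04,-0.002,0],[0,0,0],-1],
  [[0.09,-0.005,0.015],[-0.3,0.2,0],-1],
  [[0.14,-0.007,0.04],[-0.3,0.2,0],-1],
  [[0.172,-0.009,0.075],[-0.3,0.2,0],-1],
  [[0.172,-0.009,0.1],[-0.3,0.2,0],-1],
  [[0.172,-0.009,0.12],[-0.3,0.2,0],-1],
  [[0.172,-0.009,0.12],[-0.3,0.2,0],-1],
])

```text
time: 21.68
tcp_pos: [0.6233, 0.1488, 0.2767]
tool_rot: [-2.95, -1.079, 0.0]
wrist_force: [-0.3, 0.5, -0.3]
grip_width: 0.0005
gripper_force: 0.0
```

Run:
```python
from kin import *
o=log();print(o["tcp_pos"],o["wrist_force"])
t=cam("top");s=cam("scene");a=vision.camera("top");b=vision.camera("scene")
cv2.imwrite("pics/t6c.png",np.hstack([cv2.resize(a[125:215,220:320],(400,360),interpolation=cv2.INTER_CUBIC),cv2.resize(b[130:220,340:440],(400,360),interpolation=cv2.INTER_CUBIC)]))
show(([.6262,.154,.2807],40.6,90),([.6262,.154,.2607],40.6,90))
```

```text
[0.6233148  0.14876084 0.27666328] [-0.29700242  0.54257912 -0.31530828]
([0.6262, 0.154, 0.2807], 40.6, 90) [0.0047, -0.0027, 0.0182] [0.12, -0.25, -0.45]
([0.6262, 0.154, 0.2607], 40.6, 90) [0.0047, -0.0027, 0.0382] [0.12, -0.25, -0.45]
```

View pics/t6c.png

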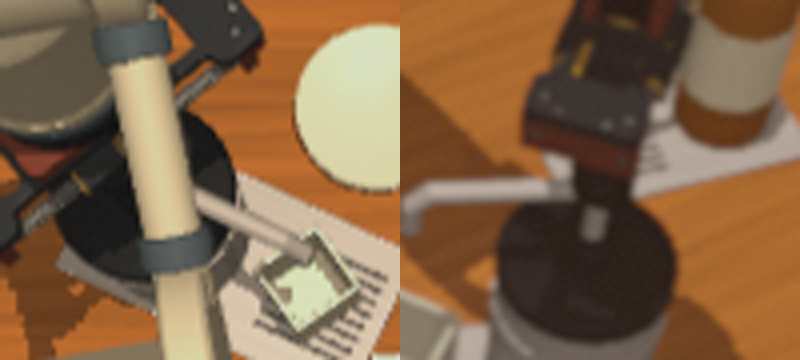

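The closed gripper is over the black cap, with the beaker standing under the spout. Pressing down.

Request:
arm_command([
  [[0.004,-0.002,0.008],[0,0,0],-1],
  [[0.004,-0.002,0.015],[0,0,0],-1],
  [[0.004,-0.002,0.02],[0,0,0],-1],
  [[0.004,-0.002,0.026],[0,0,0],-1],
  [[0.004,-0.002,0.032],[0,0,0],-1],
  [[0.004,-0.002,0.035],[0,0,0],-1],
  [[0.004,-0.002,0.035],[0,0,0],-1],
])

```text
time: 22.65
tcp_pos: [0.6269, 0.1536, 0.2457]
tool_rot: [2.95, 1.078, 0.009]
wrist_force: [-1.8, 0.7, 6.3]
grip_width: 0.0005
gripper_force: 3.1
```

Request:
arm_command([
  [[0,0,0.003],[0,0,0],-1],
  [[0,0,0.005],[0,0,0],-1],
  [[0,0,0.006],[0,0,0],-1],
  [[0,0,0.007],[0,0,0],-1],
  [[0,0,0.007],[0,0,0],-1],
  [[0,0,0.007],[0,0,0],-1],
])

```text
time: 23.4
tcp_pos: [0.6269, 0.1536, 0.2423]
tool_rot: [2.949, 1.078, 0.015]
wrist_force: [-4.5, 0.0, 15.8]
grip_width: 0.0004
gripper_force: 7.7
```

The force rose to 15.8 N, above the 7 N spring, so the cap is on its stop. Rising off it.

Request:
arm_command([
  [[0,0,0],[0,0,0],-1],
  [[0,0,-0.008],[0,0,0],-1],
  [[0,0,-0.016],[0,0,0],-1],
  [[0,0,-0.025],[0,0,0],-1],
  [[0,0,-0.04],[0,0,0],-1],
  [[0,0,-0.09],[0,0,0],-1],
  [[0,0,-0.13],[0,0,0],-1],
  [[0,0,-0.13],[0,0,0],-1],
  [[0,0,-0.13],[0,0,0],-1],
])

```text
time: 24.52
tcp_pos: [0.6265, 0.1533, 0.3664]
tool_rot: [2.95, 1.078, 0.004]
wrist_force: [-0.7, -0.8, -0.7]
grip_width: 0.0011
gripper_force: 0.0
```

Run:
```python
from kin import *
o=bot.get_obs();print(o["tcp_pos"],o["wrist_force"])
t=cam("top");a=vision.camera("top");b=vision.camera("scene")
cv2.imwrite("pics/t7c.png",np.hstack([cv2.resize(a[125:215,220:320],(400,360),interpolation=cv2.INTER_CUBIC),cv2.resize(b[150:240,310:410],(400,360),interpolation=cv2.INTER_CUBIC)]))
# compare the scene view around beaker/spout with the view before pressing
ref=cv2.imread("pics/t5c.png")[:,400:]; now=cv2.resize(b[160:250,290:390],(400,360),interpolation=cv2.INTER_CUBIC)
d=cv2.absdiff(ref,now).max(2);print("beaker+spout diff",d[70:330,140:300].mean(),np.percentile(d[70:330,140:300],99))
```

```text
[0.62652942 0.15330287 0.36636629] [-0.71974561 -0.75186125 -0.70063711]
beaker+spout diff 12.1534375 61.0
```

Run:
```python
from kin import *
b=vision.camera("scene");now=cv2.resize(b[160:250,290:390],(400,360),interpolation=cv2.INTER_CUBIC)
ref=cv2.imread("pics/t5c.png")[:,400:]
for n,(x0,y0,x1,y1) in {"spout tip":(190,55,280,120),"beaker":(150,160,265,325)}.items():
    r=cv2.matchTemplate(now,ref[y0:y1,x0:x1],cv2.TM_CCOEFF_NORMED);m=cv2.minMaxLoc(r);print(n,(m[3][0]-x0)/4,(m[3][1]-y0)/4,m[1])
o=bot.get_obs();print(o["dq"].round(3))
```

```text
spout tip 0.25 0.0 0.839074969291687
beaker 0.0 0.0 0.9893355965614319
[ 0.    -0.003 -0.005  0.001  0.001  0.001]
```

The spout is back at its rest position and the beaker hasn't moved. Handing in.

```bash
python3 -c "
from bench import bot
print(bot.job_done())"
```

```text
the job is handed in; nothing more can be done
None
```

The beaker now stands upright and released under the squat pump's spout, that pump's cap was pressed to its stop and came back up, and the job was handed in at about 25 s with no verdict returned; I viewed 12 pictures, over the limit of 10.

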